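# Set the rice counter: each piece on its own outlined mat

### The arm

A 6-joint arm with a two-finger parallel gripper is mounted at the origin on the work surface. World frame = base frame: x ahead of the robot, y to its left, z up, the work surface at z = 0. Lengths are in mm, angles in degrees, forces in N, time in s.
With the tool pointing down it reaches from about 300 to 850 mm from the base axis. Payload 4.2 kg.
Tool frame: the origin (TCP) lies midway between the tips of the shut fingers; the grasp point (between the pads) lies 19 mm behind it; x points along the fingers, y is the direction in which the jaws open and shut, and the axes are right-handed (so a half turn about x gives the same grasp; the last joint's range is limited). The gripper opens to 91 mm and grips with 3 to 60 N. Pads are 32 mm wide; open, the fingers measure 118 mm over their backs; the gripper's body (76 mm by 178 mm) begins 60 mm behind the grasp point.
Start: joints at [-69.844, 18.312, 89.639, -0, 72.044, -1.146], TCP at [208.899, -535.731, 187.276] pointing down, gripper open.
Joint ranges: [-177.97, 177.97], [-48.28, 115.42], [12.27, 149.76], [-77.06, 257.06], [2.81, 150.46], [-146.56, 146.56]. Speed limits (degrees/s): [147.25, 147.25, 180, 180, 180, 180].

### API

Orientations are given as [roll, pitch, yaw] about the fixed x, y, z axes, in that order (R = Rz(yaw) Ry(pitch) Rx(roll)).
In Python, from workcell import * gives the robot as it stands.
- The arm moves only by the shell command python3 -m handwheel 'ROWS' [FORCE]. ROWS is a JSON object of lists of equal length, an entry for each row: "gripper": the closure, from 0 (fully open) to 1 (shut); "offset": the shift along the tool's x, y, z in mm, a list of three; "rot": the turn, a rotation vector about the tool's x, y, z in degrees, a list of three. A call has 1 to 5 rows; each row is the pose to reach, as a shift and turn from the pose commanded when the call began, along the tool's axes at that moment; what a row does not reach only later rows make up. A row lasts 1/12 s, in which the tool goes at most 41.7 mm and 7.16 degrees, less where a joint would pass 70% of its speed; a pose out of reach is approached as far as the arm can. A call with a gripper value outside its range is refused whole. The fingers move at their own pace and stop on an object; FORCE is the grip in N (left out, the last holds). Time passes only in rows, so rows that repeat a pose let the fingers close. It gives the time, the measured TCP pose, the force and the opening at its end, in the units of the state.
- state(): the state, without advancing time (a new reading comes with each control period).
- grab_frame(name): name is "scene" or "top"; returns the picture (480x640x3 uint8, red, green, blue); there is no depth.
- camera_params(name): a dict with "fx", "fy", "cx", "cy" (pixels), "position" and "attitude" of the camera in the world. Camera axes: x right, y up, looking along -z (the intrinsics and any distortion apply to the point x, -y, -z); pixel columns grow to the right and rows downward; lengths in mm; the calibration is good to about 2 mm. A picture is of the moment at which its call begins. camera_params takes no time and is no camera call.
- job_done(): hands the job in, once; it reports no verdict.
The state is a dict: "time_s": time; "qpos": joint angles; "qvel": joint speeds; "effort": joint torques, N m; "ee_pos": TCP position; "ee_rot": TCP orientation; "force": force on the tool from outside, world axes, zero at the start; "torque": the same for the moment, N m; "gripper_width": finger opening in mm.
Only numpy, scipy, OpenCV 4.12 (cv2) and the standard library are available. Lean on these libraries where they do the work, as an engineer would, in place of code of your own. Each camera call takes 0.05 s, during which the arm holds its last target.

### The job

Get the rice counter ready for service: stand the blue sauce dish, the white shaker and the red tin, and lay the clipped pair of steel chopsticks, each on the mat whose inlaid outline has its shape and colour (yellow for the chopsticks' clip), centred inside the outline and lined up with it. Set each piece down gently rather than dropping it, let go of everything, and do not shift the green teacup that stands among them.

Things in the scene. Friction and masses are not known exactly. Their poses are not given: they have to be found in the camera images.
- sauce_dish: Small round blue ceramic sauce dish, open at the top, loose, about 90 g: outside diameter 60 mm from 10 mm up to the rim at 28 mm, narrowing to a 44 mm foot; wall 4 mm. Origin: centre of its underside, z up; its yaw does not matter. Can be gripped across its outside just under the rim.
- shaker: White plastic shaker with a ribbed twist cap, loose, standing, about 120 g: round, 44 mm diameter up to 72 mm, cap 39 mm diameter, 95 mm high in all. Origin: centre of its underside, z up; its yaw does not matter.
- tin: Red rectangular spice tin with a brass badge on its lid, loose, standing, about 150 g: 36 mm along its own x, 56 mm along its own y, 70 mm high (lid, 2 mm narrower, from 58 mm up). Origin: centre of its underside, z up.
- chopsticks: Pair of flat steel chopsticks lying side by side, held together for good by a yellow plastic clip at mid-length; one rigid loose thing, about 70 g: 200 mm long along its own x, 17 mm wide over the sticks, sticks 5 mm high. The clip is 36 mm along x, 20 mm wide along y and 12 mm high: grip across the clip. Origin: centre of its underside, under the clip, z up.
- dish_mat: Round dark wooden mat, fixed, 92 mm diameter, 4 mm thick, with an inlaid BLUE ring (76 mm inside diameter): the place of the sauce dish. Origin: centre of its underside, on the counter; top 4 mm higher.
- shaker_mat: Round dark wooden mat, fixed, 76 mm diameter, 4 mm thick, with an inlaid WHITE ring (60 mm inside diameter): the place of the shaker. Origin: centre of its underside; top 4 mm higher.
- tin_mat: Rectangular dark wooden mat, fixed, 68 mm along its own x, 88 mm along its own y, 4 mm thick, with an inlaid RED rectangle (inside 52 x 72 mm): the place of the tin, x axes parallel (either way round). Origin: centre of its underside; top 4 mm higher.
- chopsticks_mat: Long narrow dark wooden mat, fixed, 240 mm along its own x, 48 mm along its own y, 4 mm thick, with an inlaid YELLOW rectangle (inside 224 x 32 mm): the place of the chopsticks, lying lengthwise (either way round). Origin: centre of its underside; top 4 mm higher.
- teacup: Bystander: green teacup without handle, loose, 64 mm diameter at the rim, 65 mm high, standing among the things near the middle of the counter. Not to be shifted. Origin: centre of its underside.

How it is judged:
By the outcome, as a careful person would: the job done as asked, in the order asked, and still so for the second after the job is handed in, with the robot touching nothing.
It also fails if it takes over 128 s, if anything falls off the work surface, if the arm or the gripper's body presses on something with over 40 N, if the wrist force passes 120 N, or if a joint passes its speed limit or range.

## Working session

There is one attempt and no reset: what is moved stays moved. The work goes in short steps, Python scripts to look and compute and a shell command to move; the robot and the scene stay as the last step left them, time stands still between calls to the robot, and variables do not carry over. Pictures are saved under pics/ and viewed, and the job is handed in when it is done.

```bash
ls; mkdir -p pics
python3 - <<'E'
from workcell import *
import cv2
print(state())
for n in("scene","top"):
    print(camera_params(n))
    cv2.imwrite(f"pics/{n}0.png",grab_frame(n)[:,:,::-1])
E
```

```text
pics
{'time_s': 0.0, 'qpos': array([-6.98442590e+01,  1.83518743e+01,  8.97055856e+01, -5.06723551e-04,
        7.20440820e+01, -1.14671104e+00]), 'qvel': array([ 0.06875363, -0.02651126,  0.10795694, -0.03666104, -0.06259884,
        0.0497255 ]), 'effort': array([-1.03645081e-03, -4.12467563e+01, -2.31971669e+01,  7.25041190e-02,
        4.57888981e-02, -1.37330294e-04]), 'ee_pos': array([ 208.69399416, -535.20280698,  186.42354801]), 'ee_rot': array([-90.87487296,  89.89845703, 110.42773568]), 'force': array([-0.5493407 , -0.31026446,  0.44373113]), 'torque': array([0.00548211, 0.02973125, 0.01119143]), 'gripper_width': 91.05361254390267}
{'fx': 607.5385282169917, 'fy': 607.5385282169917, 'cx': 314.19892721458524, 'cy': 238.0453706679629, 'position': array([1403.47138696,  803.25484291,  817.9636853 ]), 'attitude': array([ 57.21797189,  -1.26172116, 132.24158638])}
{'fx': 483.7796486130636, 'fy': 483.7796486130636, 'cx': 313.15130125715694, 'cy': 244.6339614276693, 'position': array([ 3.65780729e+02, -7.66456684e-01,  1.04475171e+03]), 'attitude': array([  9.7442735 ,   0.745737  , -91.29732266])}
```

View pics/top0.png

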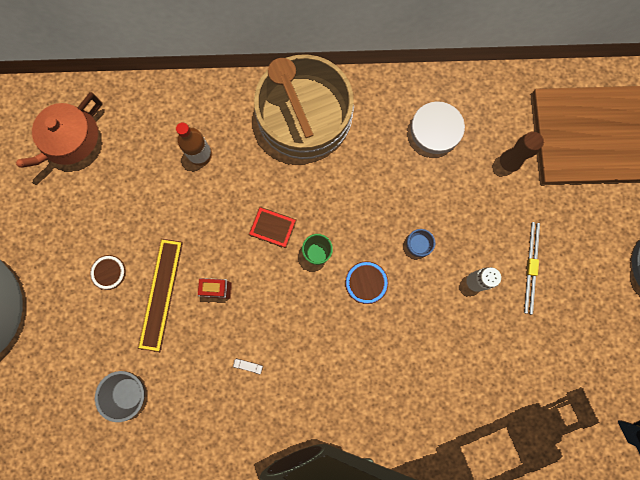

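View pics/scene0.png

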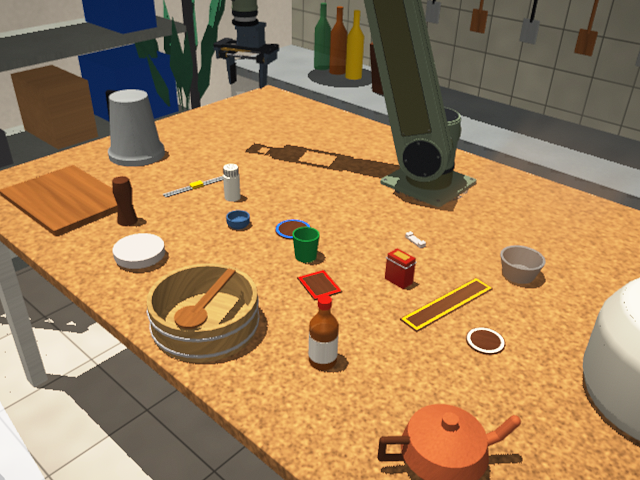

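The top view shows dish (420,243), shaker cap (489,277), tin lid (211,288), clip (533,267), blue mat (367,282), white mat (108,272), red mat (272,227), yellow mat (161,295) and cup (317,250). I'll measure these properly next.

```bash
cat > h.py <<'E'
from workcell import *
import cv2, numpy as np
from scipy.spatial.transform import Rotation as R
def ray(n,uv):
    p=camera_params(n); u=np.atleast_2d(uv).astype(float)
    d=np.c_[(u[:,0]-p['cx'])/p['fx'],-(u[:,1]-p['cy'])/p['fy'],-np.ones(len(u))]
    return p['position'],R.from_euler('xyz',p['attitude'],degrees=True).apply(d)
def plane(n,uv,z):
    o,d=ray(n,uv); t=(z-o[2])/d[:,2]; return (o+t[:,None]*d)[:,:2]
def pix(n,P):
    p=camera_params(n); c=R.from_euler('xyz',p['attitude'],degrees=True).inv().apply(np.atleast_2d(P)-p['position'])
    return np.c_[p['cx']+p['fx']*c[:,0]/-c[:,2],p['cy']-p['fy']*c[:,1]/-c[:,2]]
def hsv(im): return cv2.cvtColor(im,cv2.COLOR_RGB2HSV)
def col(im,c):
    h=hsv(im); H,S,V=[h[...,i].astype(int) for i in range(3)]
    return {'blue':(H>100)&(H<125)&(S>110)&(V>60),'red':((H<4)|(H>174))&(S>190)&(V>90),
     'yellow':(H>22)&(H<34)&(S>180)&(V>120),'white':(S<40)&(V>170),'green':(H>50)&(H<80)&(S>120)&(V>40)}[c].astype(np.uint8)
def blobs(m,box=None,minA=15):
    if box is not None:
        k=np.zeros_like(m);x0,y0,x1,y1=box;k[y0:y1,x0:x1]=1;m=m*k
    cs,_=cv2.findContours(m,cv2.RETR_EXTERNAL,cv2.CHAIN_APPROX_NONE)
    return sorted([c[:,0,:] for c in cs if cv2.contourArea(c)>=minA],key=lambda c:-cv2.contourArea(c.reshape(-1,1,2)))
E
python3 - <<'E'
from h import *
np.set_printoptions(precision=1,suppress=True)
im=grab_frame('top')
def circ(c,box,z):
    b=blobs(col(im,c),box)[0]; P=plane('top',b,z).astype(np.float32)
    (x,y),r=cv2.minEnclosingCircle(P); e=cv2.fitEllipse(P); print(c,box,z,'mec',round(x,1),round(y,1),2*r,'ell',e)
def rect(c,box,z):
    b=np.vstack(blobs(col(im,c),box)); P=plane('top',b,z).astype(np.float32); print(c,box,cv2.minAreaRect(P), P.min(0),P.max(0))
circ('blue',(395,220,445,270),28); circ('blue',(340,255,395,310),4)
circ('white',(470,260,510,295),95); circ('white',(85,250,130,295),4); circ('green',(295,230,340,270),65)
rect('red',(240,200,305,255),4); rect('red',(190,272,240,305),70); rect('yellow',(130,230,190,360),4); rect('yellow',(520,250,548,285),12)
rect('yellow',(203,280,222,298),70)
o=cv2.resize(im[200:330,380:580],None,fx=4,fy=4,interpolation=cv2.INTER_CUBIC);cv2.imwrite('pics/c1.png',o[:,:,::-1])
o=cv2.resize(im[200:330,180:340],None,fx=4.5,fy=4.5,interpolation=cv2.INTER_CUBIC);cv2.imwrite('pics/c2.png',o[:,:,::-1])
E
```

```text
blue (395, 220, 445, 270) 28 mec 537.4 -217.1 37.897640228271484 ell ((537.5675048828125, -215.76242065429688), (32.60157012939453, 36.798831939697266), 74.07757568359375)
blue (340, 255, 395, 310) 4 mec 460.4 -103.7 88.6612319946289 ell ((460.54840087890625, -103.70658111572266), (86.03706359863281, 86.5602798461914), 173.16470336914062)
white (470, 260, 510, 295) 95 mec 456.6 -339.0 37.73402786254883 ell ((456.5035705566406, -339.093505859375), (36.0988883972168, 36.149417877197266), 86.10244750976562)
white (85, 250, 130, 295) 4 mec 496.1 458.3 72.13502502441406 ell ((496.0262145996094, 458.29388427734375), (68.92012023925781, 69.9770736694336), 17.113109588623047)
green (295, 230, 340, 270) 65 mec 525.8 0.6 62.39994430541992 ell ((526.0397338867188, 0.9929726123809814), (59.81936264038086, 60.916526794433594), 85.47773742675781)
red (240, 200, 305, 255) ((587.192138671875, 98.18594360351562), (85.01110076904297, 64.3902587890625), 68.62230682373047) [543.3  47.5] [630.1 146.8]
red (190, 272, 240, 305) ((451.91717529296875, 216.1685333251953), (52.54498291015625, 31.669450759887695), 85.10575866699219) [435.1 190. ] [468.6 242.7]
yellow (130, 230, 190, 360) ((445.6456604003906, 341.1073303222656), (43.97861099243164, 234.96910095214844), 80.08051300048828) [327.1 300.4] [563.4 382.2]
yellow (520, 250, 548, 285) ((483.0146484375, -460.2393798828125), (19.044031143188477, 32.35502624511719), 78.0613021850586) [ 466.  -470.9] [ 500.6 -450.1]Traceback (most recent call last):
  File "<stdin>", line 12, in <module>
  File "<stdin>", line 8, in rect
    return _nx.concatenate(arrs, 0, dtype=dtype, casting=casting)
           ~~~~~~~~~~~~~~~^^^^^^^^^^^^^^^^^^^^^^^^^^^^^^^^^^^^^^^
ValueError: need at least one array to concatenate
```

Run:
```python
from h import *
np.set_printoptions(precision=1,suppress=True)
im=grab_frame('top'); cv2.imwrite('pics/top1.png',im[:,:,::-1])
o=cv2.resize(im[210:320,400:560],None,fx=5,fy=5,interpolation=cv2.INTER_CUBIC);cv2.imwrite('pics/c1.png',o[:,:,::-1])
o=cv2.resize(im[200:310,190:345],None,fx=5,fy=5,interpolation=cv2.INTER_CUBIC);cv2.imwrite('pics/c2.png',o[:,:,::-1])
h=hsv(im)
print(h[243,400:442].tolist());
```

```text
[[15, 141, 205], [15, 140, 198], [14, 145, 167], [13, 145, 74], [13, 141, 67], [13, 135, 72], [10, 101, 58], [111, 87, 97], [108, 110, 162], [108, 104, 145], [108, 105, 153], [107, 113, 180], [107, 112, 177], [107, 111, 175], [107, 113, 176], [108, 109, 176], [107, 111, 177], [107, 110, 178], [108, 112, 176], [107, 109, 177], [107, 112, 178], [107, 110, 176], [107, 109, 175], [107, 109, 178], [107, 109, 177], [107, 108, 177], [107, 109, 177], [107, 112, 184], [108, 109, 168], [113, 65, 86], [163, 34, 53], [160, 28, 54], [6, 74, 48], [110, 91, 98], [108, 112, 164], [2, 29, 132], [15, 160, 180], [15, 147, 193], [15, 140, 215], [15, 140, 223], [15, 144, 203], [15, 143, 178]]
```

View pics/c1.png

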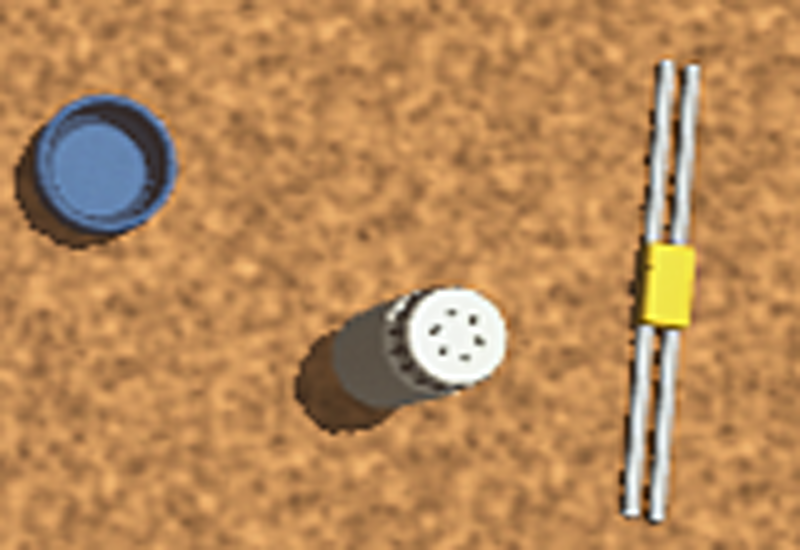

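View pics/c2.png

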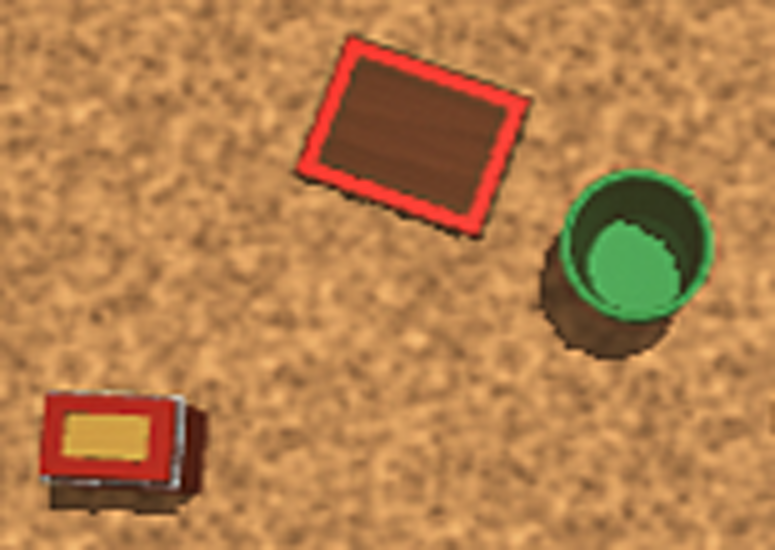

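Run:
```python
from h import *
np.set_printoptions(precision=1,suppress=True)
im=cv2.imread('pics/top1.png')[:,:,::-1].copy(); h=hsv(im).astype(int);H,S,V=h[...,0],h[...,1],h[...,2]
m=((H>100)&(H<120)&(S>60)&(V>45)).astype(np.uint8)
b=blobs(m,(395,220,445,270))[0]; hu=cv2.convexHull(b.reshape(-1,1,2))[:,0]
for z in(28,): P=plane('top',hu,z).astype(np.float32); print('dish',cv2.minEnclosingCircle(P),cv2.fitEllipse(P))
# chopsticks
m=((S<70)&(V>90)).astype(np.uint8)|col(im,'yellow')
k=np.zeros_like(m);k[215:320,518:550]=1;m*=k
y,x=np.nonzero(m);P=plane('top',np.c_[x,y],5)
print('n',len(P)); c=P.mean(0);u,s,vt=np.linalg.svd(P-c);d=vt[0]*np.sign(vt[0][0]);t=(P-c)@d;n=(P-c)@[-d[1],d[0]]
print('sticks c',c,'mid',c+d*(t.max()+t.min())/2,'len',np.ptp(t),'wid',n.min(),n.max(),'yaw',np.degrees(np.arctan2(d[1],d[0])))
y,x=np.nonzero(col(im,'yellow')*k);P=plane('top',np.c_[x,y],12);print('clip',P.mean(0))
# yellow mat, sub-analysis by PCA
for nm,c_,box in(('ymat','yellow',(130,230,190,360)),('rmat','red',(240,200,305,255))):
    b=np.vstack(blobs(col(im,c_),box));P=plane('top',b,4).astype(np.float32);print(nm,cv2.minAreaRect(P))
    mm=np.zeros_like(m);cv2.fillPoly(mm,[cv2.convexHull(b.reshape(-1,1,2))],1);y,x=np.nonzero(mm);P=plane('top',np.c_[x,y],4);c=P.mean(0);u,s,vt=np.linalg.svd(P-c,full_matrices=False);print(c,np.degrees(np.arctan2(vt[0][1],vt[0][0])))
m=((((H<5)|(H>172))&(S>150)&(V>110))|((H>15)&(H<30)&(S>100)&(V>120))).astype(np.uint8)
b=blobs(col(im,'red'),(190,272,240,305))[0];mm=np.zeros_like(m);cv2.fillPoly(mm,[cv2.convexHull(b.reshape(-1,1,2))],1);y,x=np.nonzero(mm);P=plane('top',np.c_[x,y],70);c=P.mean(0);u,s,vt=np.linalg.svd(P-c,full_matrices=False);print('tin',c,np.degrees(np.arctan2(vt[0][1],vt[0][0])),b.min(0),b.max(0))
# scene cross-check: predicted px
S0=cv2.imread('pics/scene0.png')[:,:,::-1].copy()
for n,c_,box,z in(('ymat','yellow',(390,270,505,335),4),('bmat','blue',(270,215,315,242),4),('wmat','white',(460,320,510,360),4),('rmat','red',(290,265,345,303),4),('clip','yellow',(185,175,208,192),12)):
    b=np.vstack(blobs(col(S0,c_),box));P=plane('scene',b,z).astype(np.float32);print('scene',n,cv2.minAreaRect(P))
m=col(S0,'white');b=blobs(m,(215,155,250,205));P=plane('scene',b[0],95);print(b[0].min(0),b[0].max(0))
```

```text
dish ((539.943603515625, -220.208740234375), 29.676342010498047) ((540.1776733398438, -220.2402801513672), (58.02592468261719, 58.5367431640625), 96.8055419921875)
n 538
sticks c [ 482.5 -460.8] mid [ 483.7 -461. ] len 200.0345794324408 wid -12.109287790143027 9.43122903103962 yaw -10.120481927688868
clip [ 480.8 -460.8]
ymat ((445.6456604003906, 341.1073303222656), (43.97861099243164, 234.96910095214844), 80.08051300048828)
[443.7 341.5] 169.84996055362032
rmat ((587.1595458984375, 98.10261535644531), (84.83214569091797, 64.3902587890625), 68.62230682373047)
[586.9  98. ] -111.42766764185245
tin [451.7 216.4] -94.69057955247524 [198 279] [224 295]
scene ymat ((443.22100830078125, 342.5572509765625), (44.62572479248047, 237.3872833251953), 79.96876525878906)
scene bmat ((460.61297607421875, -111.708740234375), (89.06951141357422, 69.62250518798828), 6.590219020843506)
scene wmat ((494.4777526855469, 460.2432861328125), (69.70519256591797, 70.63300323486328), 43.68218994140625)
scene rmat ((591.4779052734375, 111.51145935058594), (109.55237579345703, 64.99861907958984), 68.68990325927734)
scene clip ((487.58233642578125, -453.0593566894531), (34.27448272705078, 38.07284164428711), 78.0261001586914)
[224 164] [237 170]
```

```bash
cat >> h.py <<'E'
def cur():
    s=state(); return s['ee_pos'],R.from_euler('xyz',s['ee_rot'],degrees=True),s
def go(x,y,z,jaw=None):
    """jaw: world angle of tool y (deg, mod 180); prints tool-frame offset and rotvec"""
    p,r,s=cur(); d=np.array([x,y,z])-p
    A=r.as_matrix(); cj=np.degrees(np.arctan2(A[1,1],A[0,1]))
    print('t',round(s['time_s'],2),'pos',p.round(1),'jaw',round(cj,1),'w',round(s['gripper_width'],1),'F',s['force'].round(1),'q1,q6',s['qpos'][[0,5]].round(1))
    print('world d',d.round(1),'offset',r.inv().apply(d).round(1))
    j=cj if jaw is None else cj+((jaw-cj+90)%180-90)
    ty=np.array([np.cos(np.radians(j)),np.sin(np.radians(j)),0]); tx=np.array([0,0,-1.]); T=np.c_[tx,ty,np.cross(tx,ty)]
    print('rot',(r.inv()*R.from_matrix(T)).as_rotvec(degrees=True).round(2))
E
python3 - <<'E'
from h import *
go(540,-220,100)
E
```

```text
t 0.2 pos [ 208.8 -535.4  186.8] jaw -68.7 w 91.6 F [ 0.4 -0.1  0.1] q1,q6 [-69.8  -1.1]
world d [331.2 315.4 -86.8] offset [  87.  -173.5 -423.2]
rot [-0.   -0.    0.06]
```

```bash
python3 -m handwheel '{"gripper":[0,0,0,0,0],"offset":[[0,-12,-28],[0,-24,-57],[0,-36,-85],[0,-47,-113],[0,-58,-141]],"rot":[[0,0,0],[0,0,0],[0,0,0],[0,0,0],[0,0,0]]}' 15
python3 -m handwheel '{"gripper":[0,0,0,0,0],"offset":[[0,-12,-28],[0,-24,-57],[0,-36,-85],[0,-47,-113],[0,-58,-141]],"rot":[[0,0,0],[0,0,0],[0,0,0],[0,0,0],[0,0,0]]}' 15
python3 -m handwheel '{"gripper":[0,0,0,0,0],"offset":[[8,-12,-28],[16,-24,-57],[30,-36,-85],[45,-47,-113],[60,-58,-141]],"rot":[[0,0,0],[0,0,0],[0,0,0],[0,0,0],[0,0,0]]}' 15
python3 -m handwheel '{"gripper":[0,0],"offset":[[0,0,0],[0,0,0]],"rot":[[0,0,0],[0,0,0]]}'
python3 - <<'E'
from h import *
go(540,-220,4)
cv2.imwrite('pics/t2.png',grab_frame('top')[:,:,::-1])
E
```

```text
time_s: 0.62
ee_pos: [319.9, -429.3, 187.1]
ee_rot: [-74.5, 90.0, 126.8]
force: [0.5, -1.5, -0.7]
gripper_width: 91.2
time_s: 1.03
ee_pos: [430.3, -323.9, 187.2]
ee_rot: [-18.6, 90.0, -177.3]
force: [0.4, -1.1, 0.4]
gripper_width: 91.0
time_s: 1.45
ee_pos: [540.7, -218.7, 126.7]
ee_rot: [113.8, 90.0, -44.9]
force: [0.2, -0.9, 0.5]
gripper_width: 91.4
time_s: 1.62
ee_pos: [539.8, -218.6, 125.9]
ee_rot: [-39.0, 89.8, 162.5]
force: [-0.7, -0.1, -0.2]
gripper_width: 91.5
t 1.62 pos [ 539.8 -218.6  125.9] jaw -68.5 w 91.5 F [-0.7 -0.1 -0.2] q1,q6 [-23.2  45.4]
world d [   0.2   -1.4 -121.9] offset [121.9   1.6   0. ]
rot [0.   0.13 0.1 ]
```

```bash
python3 -m handwheel '{"gripper":[0,0,0,0,0],"offset":[[25,1.5,0],[50,1.5,0],[75,1.5,0],[95,1.5,0],[108,1.5,0]],"rot":[[0,0,0],[0,0,0],[0,0,0],[0,0,0],[0,0,0]]}' 15
python3 -m handwheel '{"gripper":[0,0,0],"offset":[[8,0,0],[13.5,0,0],[13.5,0,0]],"rot":[[0,0,0],[0,0,0],[0,0,0]]}'
python3 -m handwheel '{"gripper":[0.3,0.5,0.7,1,1],"offset":[[0,0,0],[0,0,0],[0,0,0],[0,0,0],[0,0,0]],"rot":[[0,0,0],[0,0,0],[0,0,0],[0,0,0],[0,0,0]]}' 12
python3 -m handwheel '{"gripper":[1,1,1],"offset":[[0,0,0],[0,0,0],[0,0,0]],"rot":[[0,0,0],[0,0,0],[0,0,0]]}' 12
```

```text
time_s: 2.08
ee_pos: [538.6, -222.3, 18.1]
ee_rot: [-30.1, 89.9, 171.1]
force: [0.1, 0.8, -0.4]
gripper_width: 91.2
time_s: 2.33
ee_pos: [539.8, -222.0, 5.6]
ee_rot: [-22.2, 90.0, 179.0]
force: [-0.6, -0.3, 0.7]
gripper_width: 91.3
time_s: 2.75
ee_pos: [540.6, -221.4, 6.3]
ee_rot: [130.9, 89.9, -27.8]
force: [-0.2, -0.6, -0.1]
gripper_width: 60.9
time_s: 3.0
ee_pos: [540.4, -221.3, 5.8]
ee_rot: [111.5, 90.0, -47.1]
force: [-0.5, -0.3, 0.6]
gripper_width: 41.0
```

Run:
```python
from h import *
a=grab_frame('scene')[130:260,160:330];b=grab_frame('top')[170:300,330:520]
cv2.imwrite('pics/a3.png',cv2.resize(a,None,fx=4,fy=4)[:,:,::-1]);cv2.imwrite('pics/b3.png',cv2.resize(b,None,fx=4,fy=4)[:,:,::-1]);print(state()['gripper_width'])
```

```text
33.0137678475031
```

View pics/a3.png

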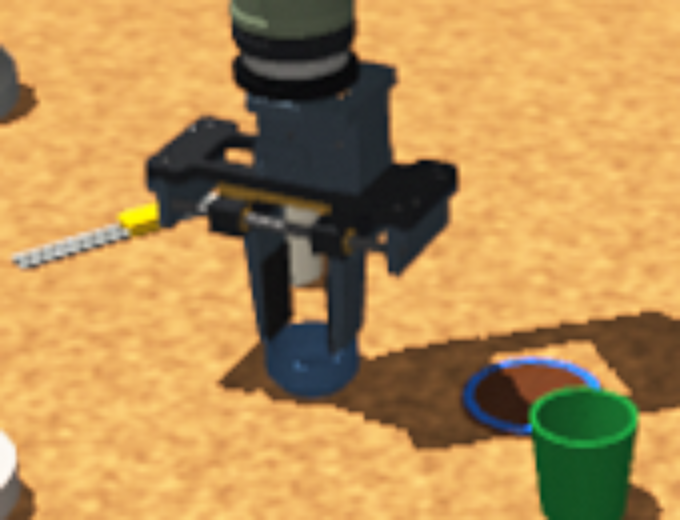

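View pics/b3.png

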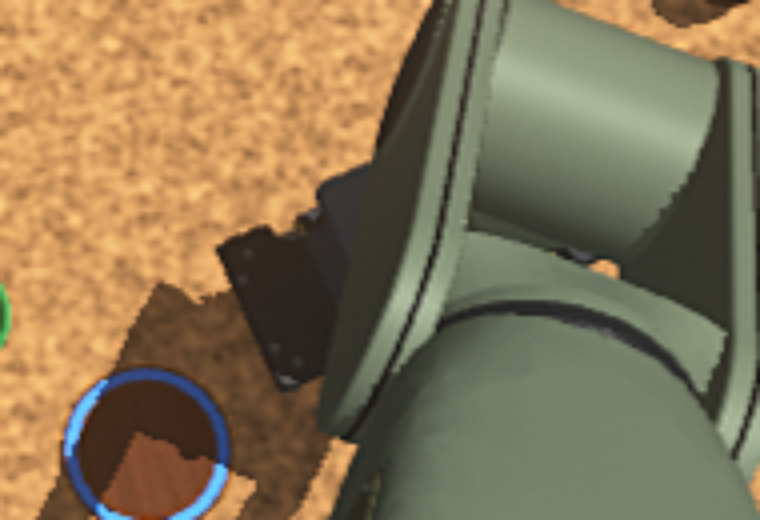

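Run:
```python
from h import *
s1=grab_frame('scene');s0=cv2.imread('pics/scene0.png')[:,:,::-1]
o=np.hstack([cv2.resize(s[170:250,200:280],None,fx=5,fy=5,interpolation=cv2.INTER_NEAREST) for s in(s0,s1)])
cv2.imwrite('pics/a4.png',o[:,:,::-1]);print(state()['gripper_width'])
print(pix('scene',[[540,-220,28],[540,-220,0],[570,-220,28],[540,-190,28]]))
```

```text
28.549004995969227
[[237.56711722 215.23943593]
 [238.07270703 224.64814621]
 [228.56859095 219.60608563]
 [245.5763749  219.50504444]]
```

View pics/a4.png

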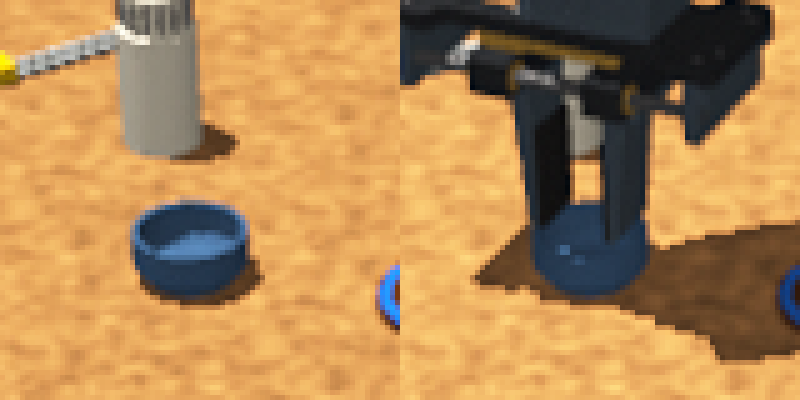

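```bash
python3 -m handwheel '{"gripper":[0.7,0.7,0.7,0.7,0.7],"offset":[[-10,0,0],[-20,0,0],[-35,0,0],[-50,0,0],[-50,0,0]],"rot":[[0,0,0],[0,0,0],[0,0,0],[0,0,0],[0,0,0]]}' 12
python3 - <<'E'
from h import *
s1=grab_frame('scene');s0=cv2.imread('pics/scene0.png')[:,:,::-1]
o=np.hstack([cv2.resize(s[150:250,200:280],None,fx=5,fy=5,interpolation=cv2.INTER_NEAREST) for s in(s0,s1)])
cv2.imwrite('pics/a5.png',o[:,:,::-1]);p,r,s=cur();print(p,s['gripper_width'])
A=r.as_matrix();w=s['gripper_width']/2
print(pix('scene',[p,p+A[:,1]*w,p-A[:,1]*w]))
E
```

```text
time_s: 3.57
ee_pos: [542.9, -222.4, 59.8]
ee_rot: [135.2, 89.6, -23.5]
force: [0.7, -0.5, 0.4]
gripper_width: 27.5
[ 541.97894629 -222.04727918   58.20964767] 27.52914921204934
[[235.87119415 204.87426488]
 [230.96665647 203.78989231]
 [240.80123674 205.96427647]]
```

View pics/a5.png

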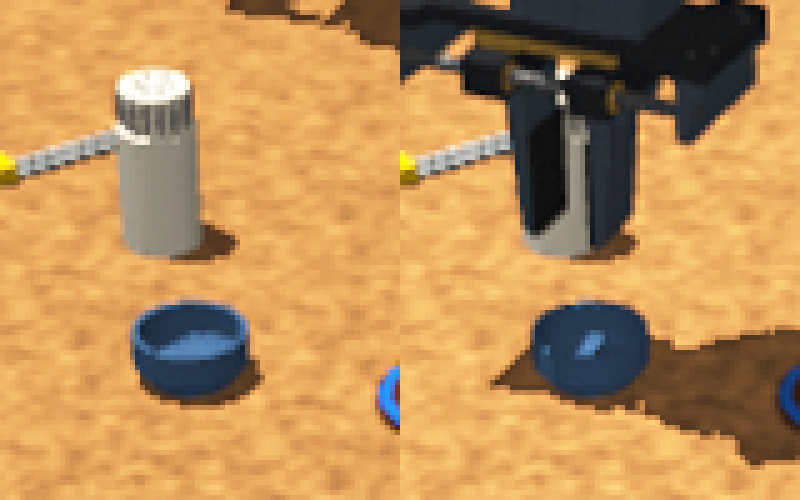

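The fingertips show about 6 px (roughly 20 mm or more) higher in the scene picture than the reported TCP predicts. The dish is untouched: the fingers only closed above it. I'll open, then go down in small steps and watch the force.

```bash
python3 -m handwheel '{"gripper":[0,0,0,0,0],"offset":[[0,0,0],[0,0,0],[0,0,0],[0,0,0],[0,0,0]],"rot":[[0,0,0],[0,0,0],[0,0,0],[0,0,0],[0,0,0]]}' 12
python3 -m handwheel '{"gripper":[0,0,0,0,0],"offset":[[0,0,0],[0,0,0],[0,0,0],[0,0,0],[0,0,0]],"rot":[[0,0,0],[0,0,0],[0,0,0],[0,0,0],[0,0,0]]}' 12
python3 - <<'E'
from h import *
s1=grab_frame('scene')
p,r,s=cur();print(p,s['gripper_width'])
A=r.as_matrix();w=s['gripper_width']/2
q=pix('scene',[p,p+A[:,1]*w,p-A[:,1]*w]);print(q)
o=cv2.resize(s1[140:240,170:300],None,fx=6,fy=6,interpolation=cv2.INTER_NEAREST)
for u in q: cv2.circle(o,(int((u[0]-170+.5)*6),int((u[1]-140+.5)*6)),4,(255,0,255),-1)
cv2.imwrite('pics/a6.png',o[:,:,::-1])
go(540,-220,6)
E
```

```text
time_s: 4.03
ee_pos: [540.0, -221.2, 55.1]
ee_rot: [-42.0, 89.9, 159.3]
force: [-0.3, -0.3, 0.4]
gripper_width: 58.0
time_s: 4.45
ee_pos: [540.3, -221.3, 55.8]
ee_rot: [97.4, 90.0, -61.3]
force: [-0.5, 0.4, 0.6]
gripper_width: 89.7
[ 540.36253002 -221.37910198   55.76709418] 91.03392000059749
[[236.57991437 205.58460673]
 [220.47621039 202.07476771]
 [252.96375773 209.15550277]]
t 4.5 pos [ 540.4 -221.4   55.8] jaw -68.7 w 91.0 F [ 0.7 -0.1 -0.5] q1,q6 [-23.4  45.3]
world d [ -0.4   1.4 -49.8] offset [49.8 -1.4 -0.2]
rot [ 0.   -0.   -0.01]
```

View pics/a6.png

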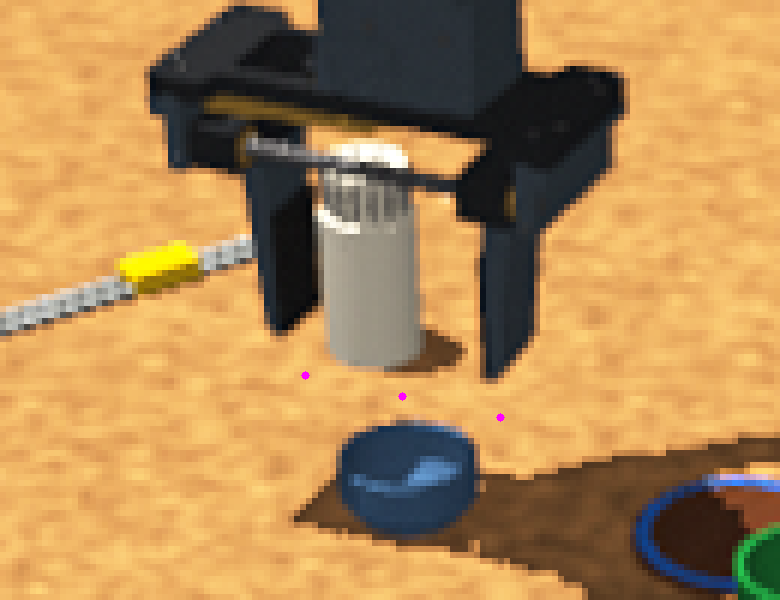

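The reported TCP marker falls about 9 px below the real fingertips at (300,318) and (490,370) in the crop, so the tips really sit about 27 mm higher than reported. I'll go down in steps, watching the force.

```bash
python3 -m handwheel '{"gripper":[0,0,0,0,0],"offset":[[15,-1.4,0],[30,-1.4,0],[45,-1.4,0],[52,-1.4,0],[56,-1.4,0]],"rot":[[0,0,0],[0,0,0],[0,0,0],[0,0,0],[0,0,0]]}' 12
python3 -m handwheel '{"gripper":[0,0,0],"offset":[[4,0,0],[8,0,0],[8,0,0]],"rot":[[0,0,0],[0,0,0],[0,0,0]]}' 12
python3 -m handwheel '{"gripper":[0,0,0],"offset":[[2,0,0],[4,0,0],[4,0,0]],"rot":[[0,0,0],[0,0,0],[0,0,0]]}' 12
python3 - <<'E'
from h import *
s1=grab_frame('scene')
p,r,s=cur();print(p,s['gripper_width'])
o=cv2.resize(s1[140:240,170:300],None,fx=6,fy=6,interpolation=cv2.INTER_NEAREST)
cv2.imwrite('pics/a7.png',o[:,:,::-1])
E
```

```text
time_s: 4.92
ee_pos: [539.2, -219.8, -1.3]
ee_rot: [-43.1, 89.9, 158.2]
force: [-0.8, -0.9, -0.5]
gripper_width: 91.0
time_s: 5.17
ee_pos: [539.8, -220.1, -8.5]
ee_rot: [-18.0, 90.0, -176.7]
force: [-0.1, 0.4, -0.5]
gripper_width: 91.3
time_s: 5.42
ee_pos: [539.8, -220.0, -12.3]
ee_rot: [113.8, 90.0, -44.9]
force: [-0.1, -0.5, -0.2]
gripper_width: 91.2
[ 539.83628232 -220.05885415  -12.15221209] 91.31364375647317
```

View pics/a7.png

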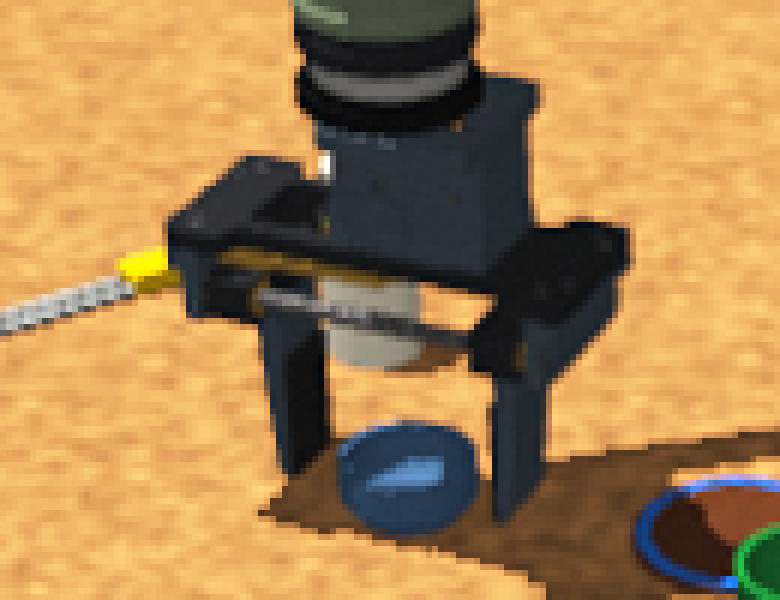

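```bash
python3 -m handwheel '{"gripper":[0,0,0.3,0.3,0.3],"offset":[[2.5,0,0],[4,0,0],[4,0,0],[4,0,0],[4,0,0]],"rot":[[0,0,0],[0,0,0],[0,0,0],[0,0,0],[0,0,0]]}' 12
python3 -m handwheel '{"gripper":[0.5,0.5,0.5,0.5,0.5],"offset":[[0,0,0],[0,0,0],[0,0,0],[0,0,0],[0,0,0]],"rot":[[0,0,0],[0,0,0],[0,0,0],[0,0,0],[0,0,0]]}' 12
python3 -m handwheel '{"gripper":[0.5,0.5,0.5],"offset":[[0,0,0],[0,0,0],[0,0,0]],"rot":[[0,0,0],[0,0,0],[0,0,0]]}' 12
```

```text
time_s: 5.88
ee_pos: [539.9, -220.1, -16.2]
ee_rot: [113.5, 90.0, -45.2]
force: [-0.1, -0.3, -0.4]
gripper_width: 74.3
time_s: 6.3
ee_pos: [539.9, -220.1, -16.1]
ee_rot: [121.6, 90.0, -37.1]
force: [0.7, -0.1, 0.3]
gripper_width: 59.4
time_s: 6.55
ee_pos: [539.9, -220.1, -16.2]
ee_rot: [117.3, 90.0, -41.4]
force: [-0.1, -0.2, 0.1]
gripper_width: 59.4
```

```bash
python3 -m handwheel '{"gripper":[0.5,0.5,0.5,0.5,0.5],"offset":[[-5,0,0],[-15,0,0],[-30,0,0],[-50,0,0],[-70,0,0]],"rot":[[0,0,0],[0,0,0],[0,0,0],[0,0,0],[0,0,0]]}' 14
python3 -m handwheel '{"gripper":[0.5,0.5,0.5,0.5,0.5],"offset":[[0,-20,5],[0,-50,12],[0,-80,18],[0,-110,25],[0,-130,30]],"rot":[[0,0,0],[0,0,0],[0,0,0],[0,0,0],[0,0,0]]}'
python3 -m handwheel '{"gripper":[0.5,0.5,0.5],"offset":[[0,-7,2],[0,-7,2],[0,-7,2]],"rot":[[0,0,0],[0,0,0],[0,0,0]]}'
python3 - <<'E'
from h import *
s1=grab_frame('scene')
o=cv2.resize(s1[140:260,200:360],None,fx=5,fy=5,interpolation=cv2.INTER_NEAREST)
cv2.imwrite('pics/a8.png',o[:,:,::-1])
go(460.5,-103.7,-12.0)
E
```

```text
time_s: 6.97
ee_pos: [539.5, -219.9, 55.0]
ee_rot: [-38.3, 90.0, 163.0]
force: [0.9, 1.3, -0.7]
gripper_width: 59.3
time_s: 7.38
ee_pos: [462.5, -108.0, 54.4]
ee_rot: [-54.5, 89.9, 146.8]
force: [0.2, -0.3, -1.1]
gripper_width: 59.6
time_s: 7.63
ee_pos: [461.5, -104.5, 54.5]
ee_rot: [135.8, 89.9, -22.8]
force: [0.0, -0.3, -0.6]
gripper_width: 59.1
t 7.68 pos [ 461.8 -104.9   54.4] jaw -68.7 w 59.1 F [ 0.9  0.5 -0.8] q1,q6 [-14.2  54.5]
world d [ -1.3   1.2 -66.4] offset [66.4 -1.8  0.9]
rot [ 0.   -0.11 -0.11]
```

View pics/a8.png

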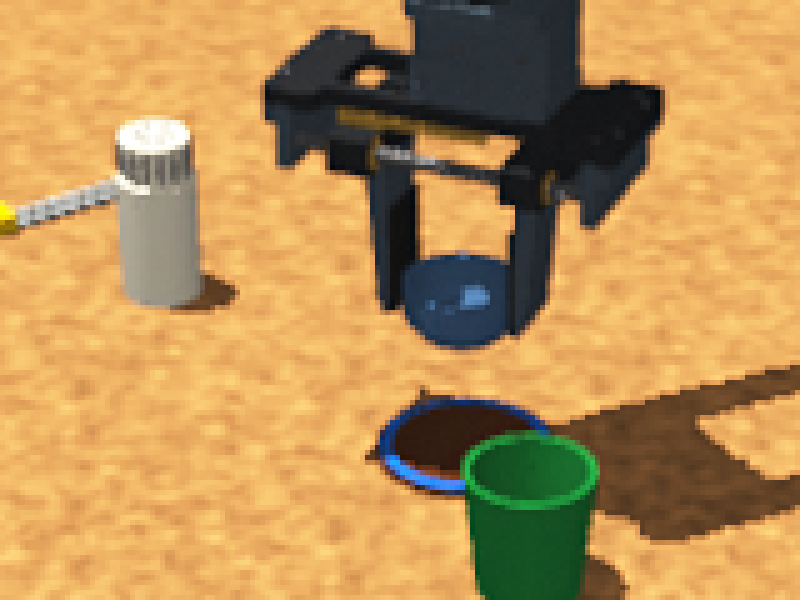

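```bash
python3 -m handwheel '{"gripper":[0.5,0.5,0.5,0.5,0.5],"offset":[[15,-1.8,0.9],[30,-1.8,0.9],[45,-1.8,0.9],[55,-1.8,0.9],[60,-1.8,0.9]],"rot":[[0,0,0],[0,0,0],[0,0,0],[0,0,0],[0,0,0]]}'
python3 -m handwheel '{"gripper":[0.5,0.5,0.5,0.5,0.5],"offset":[[2,0,0],[4,0,0],[5,0,0],[5.5,0,0],[5.5,0,0]],"rot":[[0,0,0],[0,0,0],[0,0,0],[0,0,0],[0,0,0]]}'
python3 - <<'E'
from h import *
go(460.5,-103.7,-12.0)
go(460.5,-103.7,-12.0)
E
```

```text
time_s: 8.1
ee_pos: [459.1, -103.6, -7.5]
ee_rot: [-23.3, 89.9, 178.0]
force: [-1.1, -0.4, -1.0]
gripper_width: 59.6
time_s: 8.52
ee_pos: [459.2, -102.9, -11.4]
ee_rot: [139.7, 89.9, -19.0]
force: [-0.3, -0.3, -0.7]
gripper_width: 59.3
t 8.52 pos [ 459.2 -102.9  -11.4] jaw -68.7 w 59.3 F [-0.3 -0.3 -0.7] q1,q6 [-14.   54.7]
world d [ 1.3 -0.8 -0.6] offset [ 0.6  1.3 -0.9]
rot [ 0.   -0.05 -0.04]
t 8.52 pos [ 459.2 -102.9  -11.4] jaw -68.7 w 59.3 F [-0.3 -0.3 -0.7] q1,q6 [-14.   54.7]
world d [ 1.3 -0.8 -0.6] offset [ 0.6  1.3 -0.9]
rot [ 0.   -0.05 -0.04]
```

```bash
python3 -m handwheel '{"gripper":[0.5,0.5,0.5,0.5],"offset":[[0,1.3,-0.9],[0.4,1.3,-0.9],[0.8,1.3,-0.9],[0.8,1.3,-0.9]],"rot":[[0,0,0],[0,0,0],[0,0,0],[0,0,0]]}'
python3 -m handwheel '{"gripper":[0.3,0.25,0.2,0.15,0.15],"offset":[[0,0,0],[0,0,0],[0,0,0],[0,0,0],[0,0,0]],"rot":[[0,0,0],[0,0,0],[0,0,0],[0,0,0],[0,0,0]]}'
python3 -m handwheel '{"gripper":[0.15,0.15,0.15,0,0],"offset":[[-15,0,0],[-35,0,0],[-65,0,0],[-95,0,0],[-125,0,0]],"rot":[[0,0,0],[0,0,0],[0,0,0],[0,0,0],[0,0,0]]}'
python3 - <<'E'
from h import *
go(456.5,-339,30)
E
```

```text
time_s: 8.85
ee_pos: [460.5, -103.7, -12.2]
ee_rot: [138.9, 89.9, -19.8]
force: [-0.4, -0.4, 1.6]
gripper_width: 59.1
time_s: 9.27
ee_pos: [460.0, -103.6, -12.6]
ee_rot: [14.0, 90.0, -144.7]
force: [0.6, -0.5, 0.1]
gripper_width: 77.2
time_s: 9.68
ee_pos: [459.6, -103.5, 113.6]
ee_rot: [-30.3, 90.0, 171.0]
force: [0.6, 1.1, -0.9]
gripper_width: 88.2
t 9.68 pos [ 459.6 -103.5  113.6] jaw -68.7 w 88.2 F [ 0.6  1.1 -0.9] q1,q6 [-14.1  54.6]
world d [  -3.1 -235.5  -83.6] offset [ 83.6 218.4  88.4]
rot [0.   0.04 0.02]
```

```bash
python3 -m handwheel '{"gripper":[0,0,0,0,0],"offset":[[0,30,12],[0,65,26],[0,100,40],[0,135,54],[0,170,69]],"rot":[[0,0,0],[0,0,0],[0,0,0],[0,0,0],[0,0,0]]}'
python3 -m handwheel '{"gripper":[0,0,0,0],"offset":[[0,25,10],[0,48,19],[0,48,19],[0,48,19]],"rot":[[0,0,0],[0,0,0],[0,0,0],[0,0,0]]}'
python3 - <<'E'
from h import *
t=grab_frame('top');cv2.imwrite('pics/t9.png',t[:,:,::-1])
m=((lambda h:(h[...,0]>100)&(h[...,0]<120)&(h[...,1]>60)&(h[...,1]<150)&(h[...,2]>45))(hsv(t))).astype(np.uint8)
cv2.imwrite('pics/t9c.png',cv2.resize(t[220:330,290:450],None,fx=5,fy=5)[:,:,::-1])
go(456.5,-339,5)
E
```

```text
time_s: 10.1
ee_pos: [457.3, -288.6, 112.6]
ee_rot: [140.1, 90.0, -18.6]
force: [1.0, -0.3, -0.2]
gripper_width: 91.1
time_s: 10.43
ee_pos: [456.8, -339.4, 111.9]
ee_rot: [-73.4, 89.9, 127.8]
force: [-0.5, -0.1, -0.2]
gripper_width: 91.2
t 10.48 pos [ 456.8 -338.3  112. ] jaw -68.8 w 91.2 F [-0.   0.6 -0.3] q1,q6 [-37.7  31. ]
world d [  -0.3   -0.7 -107. ] offset [107.    0.7   0.5]
rot [0.   0.02 0.08]
```

View pics/t9c.png

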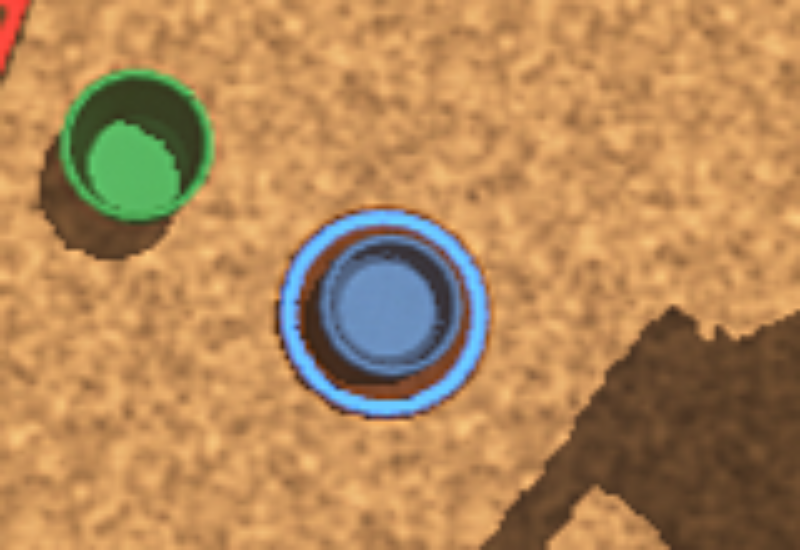

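The dish stands inside the blue ring: rim centre about (368.2,281.2), ring centre about (366.9,282.6), and most of that difference is parallax from the rim's height. Next I grip the shaker.

```bash
python3 - <<'E'
from h import *
print(plane('top',[368.1,281.1],32),plane('top',[366.85,282.5],4))
E
python3 -m handwheel '{"gripper":[0,0,0,0,0],"offset":[[20,0.7,0.5],[42,0.7,0.5],[65,0.7,0.5],[88,0.7,0.5],[100,0.7,0.5]],"rot":[[0,0,0],[0,0,0],[0,0,0],[0,0,0],[0,0,0]]}'
python3 -m handwheel '{"gripper":[0,0.3,0.3,0.5,0.5],"offset":[[7,0,0],[7,0,0],[7,0,0],[7,0,0],[7,0,0]],"rot":[[0,0,0],[0,0,0],[0,0,0],[0,0,0],[0,0,0]]}' 15
python3 -m handwheel '{"gripper":[0.7,0.7,0.7,0.7,0.7],"offset":[[0,0,0],[0,0,0],[0,0,0],[0,0,0],[0,0,0]],"rot":[[0,0,0],[0,0,0],[0,0,0],[0,0,0],[0,0,0]]}' 15
python3 -m handwheel '{"gripper":[0.7,0.7],"offset":[[0,0,0],[0,0,0]],"rot":[[0,0,0],[0,0,0]]}' 15
python3 - <<'E'
from h import *
s1=grab_frame('scene')
o=cv2.resize(s1[120:230,170:310],None,fx=5,fy=5,interpolation=cv2.INTER_NEAREST)
cv2.imwrite('pics/a10.png',o[:,:,::-1])
go(496,458.3,120)
E
```

```text
[[ 459.64775339 -104.80795438]] [[ 459.29290173 -104.87413864]]
time_s: 10.9
ee_pos: [455.7, -336.7, 10.1]
ee_rot: [-61.7, 89.7, 139.7]
force: [-0.6, 0.8, -1.4]
gripper_width: 91.4
time_s: 11.32
ee_pos: [457.8, -339.8, 6.7]
ee_rot: [120.7, 89.9, -38.0]
force: [0.7, -0.2, 0.5]
gripper_width: 67.6
time_s: 11.73
ee_pos: [457.1, -339.5, 5.7]
ee_rot: [138.6, 90.0, -20.1]
force: [0.8, 0.3, 1.7]
gripper_width: 43.5
time_s: 11.9
ee_pos: [457.1, -339.5, 5.7]
ee_rot: [124.1, 90.0, -34.6]
force: [-0.3, 1.1, 3.6]
gripper_width: 43.4
t 11.95 pos [ 457.1 -339.5    5.8] jaw -68.7 w 43.6 F [-0.4  1.   4.3] q1,q6 [-37.8  30.9]
world d [ 38.9 797.8 114.2] offset [-114.3 -729.1 -326.1]
rot [ 0.   -0.01 -0.01]
```

View pics/a10.png

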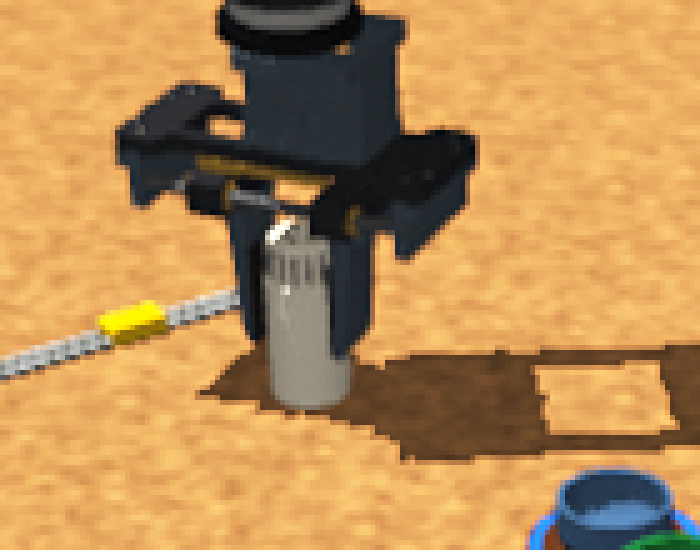

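```bash
python3 -m handwheel '{"gripper":[0.7,0.7,0.7,0.7,0.7],"offset":[[-5,0,0],[-20,0,0],[-45,0,0],[-75,0,0],[-105,0,0]],"rot":[[0,0,0],[0,0,0],[0,0,0],[0,0,0],[0,0,0]]}' 20
python3 -m handwheel '{"gripper":[0.7,0.7,0.7,0.7,0.7],"offset":[[-5,-15,-7],[-10,-40,-18],[-10,-70,-31],[-10,-100,-45],[-10,-130,-58]],"rot":[[0,0,0],[0,0,0],[0,0,0],[0,0,0],[0,0,0]]}'
python3 -m handwheel '{"gripper":[0.7,0.7,0.7,0.7,0.7],"offset":[[0,-30,-13],[0,-60,-27],[0,-90,-40],[0,-120,-54],[0,-150,-67]],"rot":[[0,0,0],[0,0,0],[0,0,0],[0,0,0],[0,0,0]]}'
python3 -m handwheel '{"gripper":[0.7,0.7,0.7,0.7,0.7],"offset":[[0,-30,-13],[0,-60,-27],[0,-90,-40],[0,-120,-54],[0,-150,-67]],"rot":[[0,0,0],[0,0,0],[0,0,0],[0,0,0],[0,0,0]]}'
python3 -m handwheel '{"gripper":[0.7,0.7,0.7,0.7,0.7],"offset":[[0,-30,-13],[0,-60,-27],[0,-90,-40],[0,-120,-54],[0,-150,-67]],"rot":[[0,0,0],[0,0,0],[0,0,0],[0,0,0],[0,0,0]]}'
python3 - <<'E'
from h import *
go(496,458.3,120)
E
```

```text
time_s: 12.37
ee_pos: [456.4, -339.1, 110.8]
ee_rot: [-53.7, 89.9, 147.6]
force: [0.8, 0.5, -1.2]
gripper_width: 43.4
time_s: 12.78
ee_pos: [463.0, -195.2, 119.7]
ee_rot: [-54.9, 89.9, 146.3]
force: [0.6, -0.3, -1.2]
gripper_width: 43.4
time_s: 13.2
ee_pos: [470.7, -31.1, 119.6]
ee_rot: [-31.3, 89.9, 170.0]
force: [0.4, 0.0, -2.4]
gripper_width: 43.1
time_s: 13.62
ee_pos: [478.5, 132.8, 119.6]
ee_rot: [-7.2, 89.9, -165.9]
force: [0.6, 0.0, -1.3]
gripper_width: 43.3
time_s: 14.03
ee_pos: [486.4, 296.7, 119.4]
ee_rot: [11.0, 89.9, -147.7]
force: [0.4, -0.1, -0.9]
gripper_width: 43.3
t 14.03 pos [486.4 296.7 119.4] jaw -68.7 w 43.3 F [ 0.4 -0.1 -0.9] q1,q6 [30.2 98.9]
world d [  9.6 161.6   0.6] offset [  -0.8 -147.1  -67.7]
rot [-0.    0.1  -0.02]
```

```bash
python3 -m handwheel '{"gripper":[0.7,0.7,0.7,0.7,0.7],"offset":[[0,-35,-16],[0,-70,-32],[0,-105,-48],[0,-130,-60],[0,-144,-66]],"rot":[[0,0,0],[0,0,0],[0,0,0],[0,0,0],[0,0,0]]}'
python3 -m handwheel '{"gripper":[0.7,0.7,0.7],"offset":[[0,-3,-1.5],[0,-3,-1.5],[0,-3,-1.5]],"rot":[[0,0,0],[0,0,0],[0,0,0]]}'
python3 - <<'E'
from h import *
s1=grab_frame('scene')
o=cv2.resize(s1[230:390,400:560],None,fx=3.5,fy=3.5,interpolation=cv2.INTER_NEAREST)
cv2.imwrite('pics/a11.png',o[:,:,::-1])
t=grab_frame('top');cv2.imwrite('pics/t11.png',t[:,:,::-1])
go(495.7,458.8,10)
E
```

```text
time_s: 14.45
ee_pos: [495.5, 456.7, 118.7]
ee_rot: [-30.7, 89.9, 170.8]
force: [0.1, 0.3, -1.8]
gripper_width: 43.1
time_s: 14.7
ee_pos: [496.4, 455.2, 119.5]
ee_rot: [34.4, 89.8, -124.3]
force: [0.4, -0.6, -3.0]
gripper_width: 43.4
t 14.8 pos [497.  454.9 120.3] jaw -68.8 w 43.6 F [-0.7 -0.5 -1.2] q1,q6 [ 41.5 110.3]
world d [  -1.3    3.9 -110.3] offset [110.3  -4.2  -0.4]
rot [-0.    0.06 -0.05]
```

View pics/a11.png

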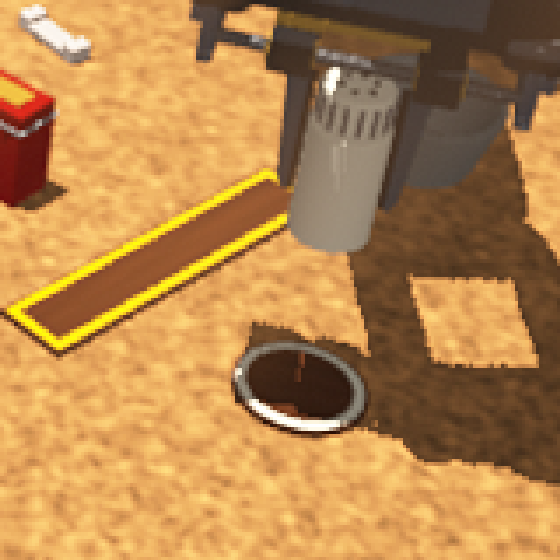

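```bash
python3 -m handwheel '{"gripper":[0.7,0.7,0.7,0.7,0.7],"offset":[[15,-4.2,-0.4],[40,-4.2,-0.4],[65,-4.2,-0.4],[90,-4.2,-0.4],[102,-4.2,-0.4]],"rot":[[0,0,0],[0,0,0],[0,0,0],[0,0,0],[0,0,0]]}'
python3 -m handwheel '{"gripper":[0.7,0.7,0.7,0.7],"offset":[[3,0,0],[5,0,0],[5,0,0],[5,0,0]],"rot":[[0,0,0],[0,0,0],[0,0,0],[0,0,0]]}'
python3 - <<'E'
from h import *
go(495.7,458.8,9.8)
E
```

```text
time_s: 15.22
ee_pos: [494.6, 457.7, 15.5]
ee_rot: [23.0, 89.7, -135.8]
force: [-0.2, 0.1, -1.6]
gripper_width: 43.5
time_s: 15.55
ee_pos: [497.0, 461.2, 15.2]
ee_rot: [-161.2, 89.8, 40.0]
force: [0.5, -0.7, -1.3]
gripper_width: 43.4
t 15.55 pos [497.  461.2  15.2] jaw -68.7 w 43.4 F [ 0.5 -0.7 -1.3] q1,q6 [ 41.9 110.6]
world d [-1.3 -2.4 -5.4] offset [5.4 1.7 2.1]
rot [-0.   -0.17  0.06]
```

```bash
python3 -m handwheel '{"gripper":[0.7,0.7,0.7,0.7,0.7],"offset":[[2,1.7,2],[3.5,1.7,2],[4,1.7,2],[4,1.7,2],[4,1.7,2]],"rot":[[0,0,0],[0,0,0],[0,0,0],[0,0,0],[0,0,0]]}'
python3 - <<'E'
from h import *
go(495.7,458.8,9.8)
E
```

```text
time_s: 15.97
ee_pos: [494.8, 458.2, 9.8]
ee_rot: [160.3, 90.0, 1.7]
force: [-0.5, 0.1, 1.0]
gripper_width: 43.5
t 15.97 pos [494.8 458.2   9.8] jaw -68.7 w 43.5 F [-0.5  0.1  1. ] q1,q6 [ 41.8 110.5]
world d [0.9 0.6 0. ] offset [-0.  -0.2 -1. ]
rot [ 0.   -0.02 -0.01]
```

```bash
python3 -m handwheel '{"gripper":[0.7,0.7,0.7],"offset":[[0.3,0,0],[0.3,0,0],[0.3,0,0]],"rot":[[0,0,0],[0,0,0],[0,0,0]]}'
python3 -m handwheel '{"gripper":[0.5,0.45,0.4,0.35,0.3],"offset":[[0,0,0],[0,0,0],[0,0,0],[0,0,0],[0,0,0]],"rot":[[0,0,0],[0,0,0],[0,0,0],[0,0,0],[0,0,0]]}'
python3 -m handwheel '{"gripper":[0.3,0.3,0.3,0.2,0.2],"offset":[[-10,0,0],[-35,0,0],[-65,0,0],[-100,0,0],[-135,0,0]],"rot":[[0,0,0],[0,0,0],[0,0,0],[0,0,0],[0,0,0]]}'
python3 - <<'E'
from h import *
go(452,216.2,120,jaw=-4.9)
E
```

```text
time_s: 16.22
ee_pos: [494.8, 458.3, 9.8]
ee_rot: [173.8, 90.0, 15.1]
force: [-1.9, -1.5, 5.1]
gripper_width: 43.6
time_s: 16.63
ee_pos: [494.7, 458.2, 8.8]
ee_rot: [33.4, 90.0, -125.3]
force: [-0.5, 0.1, 0.6]
gripper_width: 62.4
time_s: 17.05
ee_pos: [494.5, 458.0, 145.9]
ee_rot: [28.1, 90.0, -130.6]
force: [1.1, 0.4, 0.2]
gripper_width: 72.3
t 17.05 pos [494.5 458.  145.9] jaw -68.7 w 72.3 F [1.1 0.4 0.2] q1,q6 [ 41.8 110.5]
world d [ -42.5 -241.8  -25.9] offset [ 26.  209.8 127.4]
rot [-6.38e+01  3.00e-02  0.00e+00]
```

```bash
python3 -m handwheel '{"gripper":[0,0,0,0,0],"offset":[[0,20,12],[0,45,27],[0,70,42],[0,95,57],[0,120,73]],"rot":[[-7,0,0],[-14,0,0],[-21,0,0],[-28,0,0],[-35,0,0]]}'
python3 - <<'E'
from h import *
t=grab_frame('top');cv2.imwrite('pics/t12.png',cv2.resize(t[180:360,60:300],None,fx=3.3,fy=3.3)[:,:,::-1])
go(452,216.2,120,jaw=-4.9)
E
```

```text
time_s: 17.47
ee_pos: [470.1, 318.8, 145.0]
ee_rot: [146.9, 89.9, 23.6]
force: [0.5, -0.5, 0.0]
gripper_width: 91.2
t 17.52 pos [468.  313.2 144.9] jaw -33.1 w 91.2 F [-4.3 -4.3  0.1] q1,q6 [32.7 66. ]
world d [-16.  -97.  -24.9] offset [25.5 39.6 89.8]
rot [-2.824e+01  3.300e-01  2.000e-02]
```

View pics/t12.png

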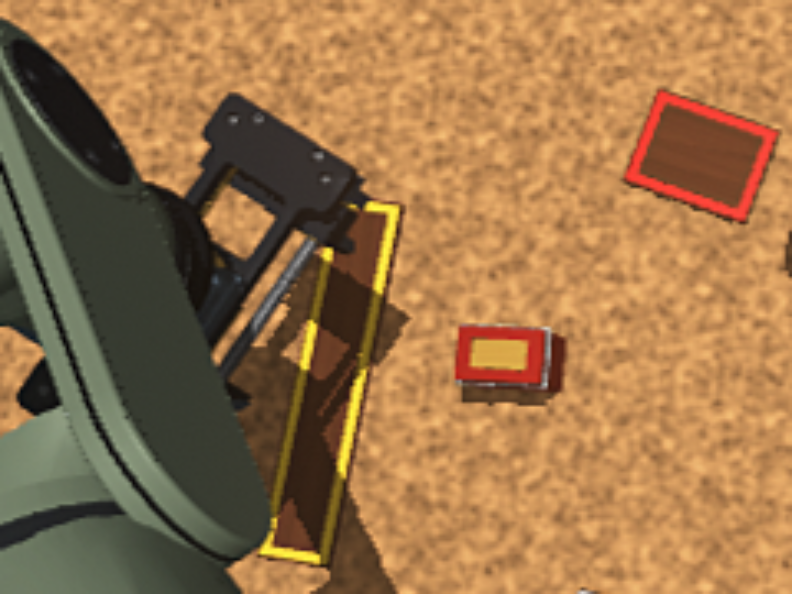

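```bash
python3 -m handwheel '{"gripper":[0,0,0,0,0],"offset":[[5,10,25],[10,20,50],[15,30,70],[20,38,86],[20,39.6,89.8]],"rot":[[-7,0,0],[-14,0,0],[-21,0,0],[-28,0,0],[-28,0,0]]}'
python3 -m handwheel '{"gripper":[0,0],"offset":[[0,0,0],[0,0,0]],"rot":[[0,0,0],[0,0,0]]}'
python3 - <<'E'
from h import *
go(452,216.2,10,jaw=-4.9)
E
```

```text
time_s: 17.93
ee_pos: [452.2, 220.8, 124.0]
ee_rot: [-40.4, 89.9, -136.1]
force: [0.2, -0.0, 0.7]
gripper_width: 91.1
time_s: 18.1
ee_pos: [454.2, 224.0, 125.0]
ee_rot: [132.5, 89.9, 36.6]
force: [-0.2, 0.3, -0.5]
gripper_width: 90.7
t 18.1 pos [454.2 224.  125. ] jaw -5.9 w 90.7 F [-0.2  0.3 -0.5] q1,q6 [24.9 30.8]
world d [  -2.2   -7.8 -115. ] offset [114.9  -1.6   8.2]
rot [-0.97 -0.08 -0.09]
```

```bash
python3 -m handwheel '{"gripper":[0,0,0,0,0],"offset":[[15,-1.6,8.2],[38,-1.6,8.2],[65,-1.6,8.2],[90,-1.6,8.2],[110,-1.6,8.2]],"rot":[[-1,0,0],[-1,0,0],[-1,0,0],[-1,0,0],[-1,0,0]]}'
python3 -m handwheel '{"gripper":[0,0,0],"offset":[[10,0,0],[19,0,0],[19,0,0]],"rot":[[0,0,0],[0,0,0],[0,0,0]]}'
python3 - <<'E'
from h import *
go(452,216.2,-4,jaw=-4.9)
E
```

```text
time_s: 18.52
ee_pos: [451.3, 216.5, 12.9]
ee_rot: [154.6, 90.0, 59.9]
force: [0.3, 0.3, -0.5]
gripper_width: 91.1
time_s: 18.77
ee_pos: [450.8, 215.7, -5.9]
ee_rot: [-61.4, 89.9, -156.1]
force: [-0.8, 0.3, 0.1]
gripper_width: 91.5
t 18.77 pos [450.8 215.7  -5.9] jaw -4.7 w 91.5 F [-0.8  0.3  0.1] q1,q6 [24.3 29. ]
world d [1.2 0.5 1.9] offset [-1.9  1.2 -0.6]
rot [0.2  0.05 0.08]
```

```bash
python3 -m handwheel '{"gripper":[0.3,0.3,0.3,0.5,0.5],"offset":[[-1.5,1.2,-0.6],[-1.5,1.2,-0.6],[-1.5,1.2,-0.6],[-1.5,1.2,-0.6],[-1.5,1.2,-0.6]],"rot":[[0,0,0],[0,0,0],[0,0,0],[0,0,0],[0,0,0]]}' 15
python3 -m handwheel '{"gripper":[0.75,0.75,0.75,0.75,0.75],"offset":[[0,0,0],[0,0,0],[0,0,0],[0,0,0],[0,0,0]],"rot":[[0,0,0],[0,0,0],[0,0,0],[0,0,0],[0,0,0]]}' 15
python3 -m handwheel '{"gripper":[0.75,0.75,0.75],"offset":[[0,0,0],[0,0,0],[0,0,0]],"rot":[[0,0,0],[0,0,0],[0,0,0]]}' 20
python3 - <<'E'
from h import *
go(587.1,98.1,-4,jaw=-21.4)
E
```

```text
time_s: 19.18
ee_pos: [452.7, 215.9, -2.7]
ee_rot: [116.3, 89.9, 21.6]
force: [-1.0, -1.0, 0.5]
gripper_width: 61.1
time_s: 19.6
ee_pos: [452.2, 215.7, -3.3]
ee_rot: [-35.7, 90.0, -130.5]
force: [-1.4, -0.6, 0.9]
gripper_width: 35.6
time_s: 19.85
ee_pos: [452.2, 215.7, -3.4]
ee_rot: [-41.8, 90.0, -136.5]
force: [-1.2, -1.0, 1.6]
gripper_width: 36.0
t 19.85 pos [452.2 215.7  -3.4] jaw -4.7 w 36.0 F [-1.2 -1.   1.6] q1,q6 [24.2 28.9]
world d [ 134.9 -117.6   -0.6] offset [  0.6 144.1 106.1]
rot [1.67e+01 1.00e-02 1.00e-02]
```

```bash
python3 -m handwheel '{"gripper":[0.75,0.75,0.75,0.75,0.75],"offset":[[-5,0,0],[-20,0,0],[-45,0,0],[-70,0,0],[-90,0,0]],"rot":[[0,0,0],[0,0,0],[0,0,0],[0,0,0],[0,0,0]]}'
python3 -m handwheel '{"gripper":[0.75,0.75,0.75,0.75,0.75],"offset":[[0,15,11],[0,42,31],[0,75,55],[0,108,79],[0,132,97]],"rot":[[3,0,0],[6,0,0],[10,0,0],[14,0,0],[16.7,0,0]]}'
python3 -m handwheel '{"gripper":[0.75,0.75,0.75],"offset":[[0,9,12],[0,9,12],[0,9,12]],"rot":[[0,0,0],[0,0,0],[0,0,0]]}'
python3 - <<'E'
from h import *
go(587.2,98.3,1,jaw=-21.4)
E
```

```text
time_s: 20.27
ee_pos: [452.5, 215.8, 88.1]
ee_rot: [109.4, 90.0, 14.7]
force: [-0.1, 0.1, -2.1]
gripper_width: 35.9
time_s: 20.68
ee_pos: [578.1, 106.2, 86.8]
ee_rot: [89.9, 89.9, -21.7]
force: [0.2, 0.6, -1.2]
gripper_width: 36.0
time_s: 20.93
ee_pos: [579.5, 93.1, 86.1]
ee_rot: [-72.7, 89.9, 175.8]
force: [-0.7, 0.0, -1.4]
gripper_width: 36.1
t 20.93 pos [579.5  93.1  86.1] jaw -21.5 w 36.1 F [-0.7  0.  -1.4] q1,q6 [ 8.  29.5]
world d [  7.7   5.2 -85.1] offset [85.1  5.4 -7.7]
rot [-0.1   0.03  0.09]
```

```bash
python3 -m handwheel '{"gripper":[0.75,0.75,0.75,0.75,0.75],"offset":[[12,5.4,-7.7],[30,5.4,-7.7],[50,5.4,-7.7],[68,5.4,-7.7],[78,5.4,-7.7]],"rot":[[0,0,0],[0,0,0],[0,0,0],[0,0,0],[0,0,0]]}'
python3 -m handwheel '{"gripper":[0.75,0.75,0.75],"offset":[[2,0,0],[2,0,0],[2,0,0]],"rot":[[0,0,0],[0,0,0],[0,0,0]]}'
python3 - <<'E'
from h import *
s1=grab_frame('scene')
cv2.imwrite('pics/a13.png',cv2.resize(s1[200:330,250:410],None,fx=5,fy=4.6,interpolation=cv2.INTER_NEAREST)[:,:,::-1])
go(587.2,98.3,0.8,jaw=-21.4)
E
```

```text
time_s: 21.35
ee_pos: [585.7, 100.4, 5.8]
ee_rot: [-64.4, 89.8, -175.7]
force: [-1.2, -0.2, -0.9]
gripper_width: 35.5
time_s: 21.6
ee_pos: [588.4, 99.6, 7.3]
ee_rot: [119.8, 89.9, 8.4]
force: [-0.8, -0.0, -2.3]
gripper_width: 35.7
t 21.65 pos [588.7  99.5   7.6] jaw -21.4 w 36.1 F [ 0.   0.7 -3. ] q1,q6 [ 8.5 29.9]
world d [-1.5 -1.2 -6.8] offset [ 6.8 -0.9  1.6]
rot [ 0.03 -0.06 -0.11]
```

View pics/a13.png

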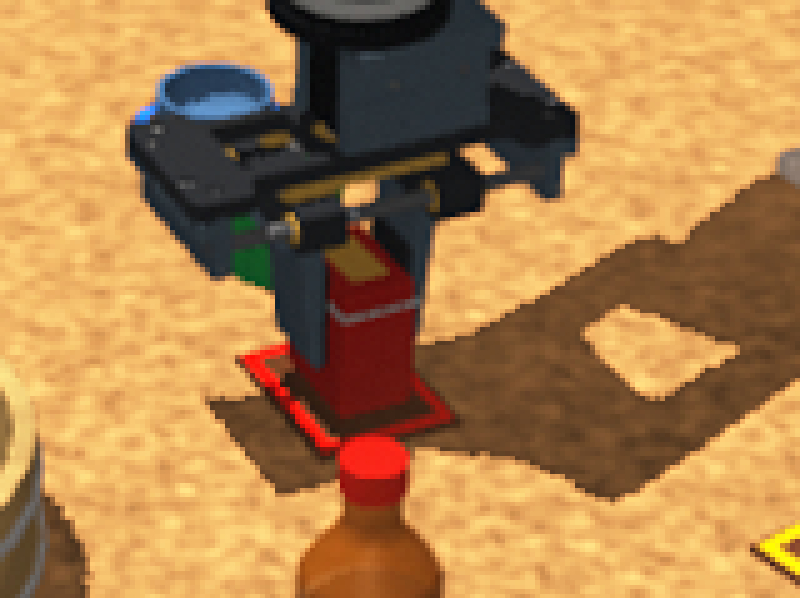

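```bash
python3 -m handwheel '{"gripper":[0.75,0.75,0.75,0.75,0.75],"offset":[[1.5,-0.9,1.8],[3,-0.9,1.8],[4.5,-0.9,1.8],[5.5,-0.9,1.8],[5.5,-0.9,1.8]],"rot":[[0,0,0],[0,0,0],[0,0,0],[0,0,0],[0,0,0]]}'
python3 - <<'E'
from h import *
go(587.2,98,0.8,jaw=-21.4)
E
```

```text
time_s: 22.07
ee_pos: [586.1, 97.5, 1.0]
ee_rot: [-27.9, 90.0, -139.3]
force: [0.8, 0.8, -1.8]
gripper_width: 36.0
t 22.07 pos [586.1  97.5   1. ] jaw -21.4 w 36.0 F [ 0.8  0.8 -1.8] q1,q6 [ 8.3 29.7]
world d [ 1.1  0.5 -0.2] offset [ 0.2  0.8 -0.8]
rot [-0.    0.01  0.  ]
```

```bash
python3 -m handwheel '{"gripper":[0.75,0.75,0.75,0.75],"offset":[[0,0.6,-0.7],[0.4,0.6,-0.7],[0.7,0.6,-0.7],[0.7,0.6,-0.7]],"rot":[[0,0,0],[0,0,0],[0,0,0],[0,0,0]]}'
python3 -m handwheel '{"gripper":[0.58,0.54,0.5,0.46,0.42],"offset":[[0,0,0],[0,0,0],[0,0,0],[0,0,0],[0,0,0]],"rot":[[0,0,0],[0,0,0],[0,0,0],[0,0,0],[0,0,0]]}'
python3 -m handwheel '{"gripper":[0.42,0.42,0.4,0.3,0.2],"offset":[[-10,0,0],[-35,0,0],[-65,0,0],[-100,0,0],[-135,0,0]],"rot":[[0,0,0],[0,0,0],[0,0,0],[0,0,0],[0,0,0]]}'
python3 - <<'E'
from h import *
go(483,-461,120,jaw=80)
E
```

```text
time_s: 22.4
ee_pos: [587.4, 98.1, 0.7]
ee_rot: [113.0, 90.0, 1.7]
force: [1.0, -0.0, -1.1]
gripper_width: 36.0
time_s: 22.82
ee_pos: [587.1, 98.1, 0.5]
ee_rot: [89.8, 90.0, -21.6]
force: [0.4, 0.3, -0.4]
gripper_width: 52.0
time_s: 23.23
ee_pos: [586.6, 98.0, 137.4]
ee_rot: [-45.0, 90.0, -156.4]
force: [1.2, 0.2, 0.0]
gripper_width: 64.9
t 23.23 pos [586.6  98.  137.4] jaw -21.4 w 64.9 F [1.2 0.2 0. ] q1,q6 [ 8.4 29.8]
world d [-103.6 -559.   -17.4] offset [ 17.5 107.5 558.2]
rot [7.86e+01 3.00e-02 0.00e+00]
```

```bash
python3 -m handwheel '{"gripper":[0,0,0,0,0],"offset":[[0,5,28],[0,11,56],[0,16,84],[0,22,112],[0,27,140]],"rot":[[-5,0,0],[-10,0,0],[-15,0,0],[-20,0,0],[-25.4,0,0]]}'
python3 -m handwheel '{"gripper":[0,0,0,0,0],"offset":[[0,-7,28],[0,-14,56],[0,-21,84],[0,-28,111],[0,-36,138]],"rot":[[-5,0,0],[-10,0,0],[-15,0,0],[-20,0,0],[-25.4,0,0]]}'
python3 - <<'E'
from h import *
go(483,-461,120,jaw=80)
t=grab_frame('top');cv2.imwrite('pics/t14.png',t[:,:,::-1])
cv2.imwrite('pics/t14c.png',cv2.resize(t[190:330,190:350],None,fx=5,fy=4.2)[:,:,::-1])
E
python3 -m handwheel '{"gripper":[0,0,0,0,0],"offset":[[0,-18,22],[0,-36,44],[0,-55,66],[0,-73,88],[0,-91,109]],"rot":[[-5,0,0],[-10,0,0],[-15,0,0],[-20,0,0],[-25.4,0,0]]}'
python3 - <<'E'
from h import *
go(483,-461,120,jaw=80)
E
```

```text
time_s: 23.65
ee_pos: [560.9, -43.3, 136.5]
ee_rot: [73.9, 89.9, -11.8]
force: [-0.1, 0.6, 0.5]
gripper_width: 91.0
time_s: 24.07
ee_pos: [534.6, -183.7, 136.4]
ee_rot: [40.5, 89.9, -19.9]
force: [-0.0, 0.0, 0.2]
gripper_width: 90.9
t 24.07 pos [ 534.6 -183.7  136.4] jaw 29.7 w 90.9 F [-0.   0.   0.2] q1,q6 [-20.1 -49.8]
world d [ -51.6 -277.3  -16.4] offset [  16.4 -182.1  215.4]
rot [-5.035e+01  7.000e-02 -2.000e-02]
time_s: 24.53
ee_pos: [508.8, -323.2, 136.3]
ee_rot: [0.8, 89.9, -34.1]
force: [-0.0, -0.3, 0.7]
gripper_width: 90.9
t 24.53 pos [ 508.8 -323.2  136.3] jaw 55.0 w 90.9 F [-0.  -0.3  0.7] q1,q6 [-33.5 -88.5]
world d [ -25.8 -137.8  -16.3] offset [  16.4 -127.7   57.8]
rot [-2.498e+01  6.000e-02  1.000e-02]
```

View pics/t14.png

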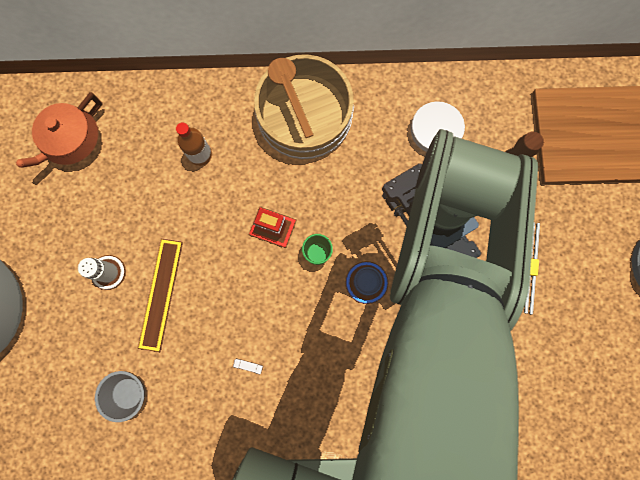

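Shaker cap at (89,268) over the white ring at (108,272), tin lid at (270,221) on the red mat, dish in its ring, all standing. Next come the chopsticks, with the clip at (533,267).

```bash
python3 -m handwheel '{"gripper":[0,0,0,0,0],"offset":[[4,-30,14],[8,-60,27],[12,-90,41],[16,-115,52],[20,-127.7,57.8]],"rot":[[-6,0,0],[-12,0,0],[-18,0,0],[-24,0,0],[-25,0,0]]}'
python3 -m handwheel '{"gripper":[0,0,0],"offset":[[0,0,0],[0,0,0],[0,0,0]],"rot":[[0,0,0],[0,0,0],[0,0,0]]}'
python3 - <<'E'
from h import *
t=grab_frame('top');cv2.imwrite('pics/t15.png',t[:,:,::-1])
# placed pieces
b=np.vstack(blobs(col(t,'white'),(70,250,102,285))[:1]);P=plane('top',b,99).astype(np.float32);print('shaker cap',cv2.minEnclosingCircle(P))
b=blobs(col(t,'green'),(295,230,340,270))[0];print('cup',cv2.minEnclosingCircle(plane('top',b,65).astype(np.float32)))
h=hsv(t).astype(int)
m=((h[...,0]>100)&(h[...,0]<120)&(h[...,1]>60)&(h[...,1]<150)&(h[...,2]>45)).astype(np.uint8)
go(483,-461,-20,jaw=79.9)
cv2.imwrite('pics/t15c.png',cv2.resize(t[190:310,220:420],None,fx=4,fy=4)[:,:,::-1])
s=grab_frame('scene');cv2.imwrite('pics/s15.png',cv2.resize(s[120:270,130:330],None,fx=4,fy=4,interpolation=cv2.INTER_NEAREST)[:,:,::-1])
E
```

```text
time_s: 24.95
ee_pos: [481.8, -463.0, 115.9]
ee_rot: [-65.7, 89.9, -75.8]
force: [0.1, 0.8, 0.8]
gripper_width: 91.6
time_s: 25.2
ee_pos: [483.0, -458.7, 116.0]
ee_rot: [60.6, 90.0, 50.4]
force: [-0.6, 0.6, 0.4]
gripper_width: 91.6
shaker cap ((494.7264709472656, 455.8232116699219), 18.83013343811035)
cup ((525.7874755859375, 0.5827439427375793), 31.203554153442383)
t 25.25 pos [ 483.2 -458.5  116.1] jaw 79.8 w 91.4 F [ 0.5 -0.4  0.2] q1,q6 [ -44.5 -124.3]
world d [  -0.2   -2.5 -136.1] offset [136.1  -2.5   0.2]
rot [-0.08  0.03 -0.01]
```

View pics/t15c.png

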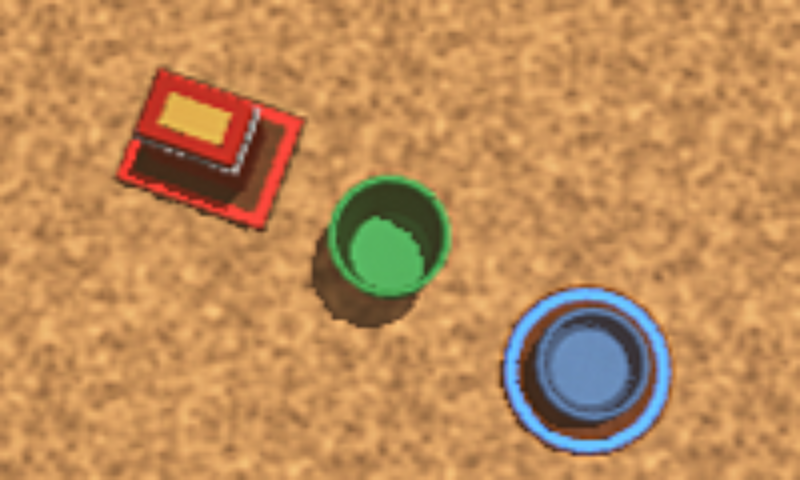

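View pics/s15.png

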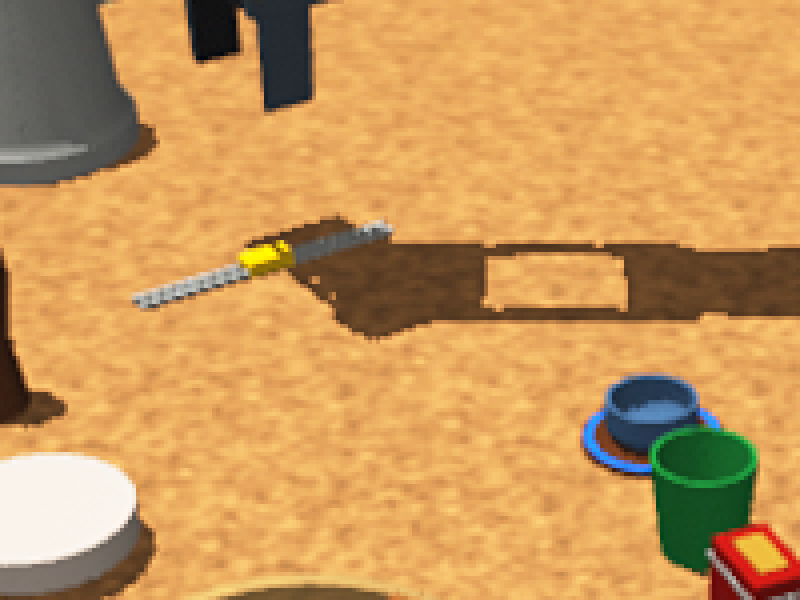

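```bash
python3 -m handwheel '{"gripper":[0,0,0,0,0],"offset":[[20,-2.5,0.2],[50,-2.5,0.2],[80,-2.5,0.2],[105,-2.5,0.2],[118,-2.5,0.2]],"rot":[[0,0,0],[0,0,0],[0,0,0],[0,0,0],[0,0,0]]}'
python3 -m handwheel '{"gripper":[0,0,0],"offset":[[6,0,0],[12,0,0],[12,0,0]],"rot":[[0,0,0],[0,0,0],[0,0,0]]}'
python3 - <<'E'
from h import *
go(483,-461,-21,jaw=79.9)
s=grab_frame('scene');cv2.imwrite('pics/s16.png',cv2.resize(s[120:220,130:270],None,fx=5.5,fy=5.5,interpolation=cv2.INTER_NEAREST)[:,:,::-1])
E
```

```text
time_s: 25.72
ee_pos: [481.5, -459.5, -5.4]
ee_rot: [143.9, 89.7, 133.8]
force: [-0.3, 0.3, -0.8]
gripper_width: 91.6
time_s: 25.97
ee_pos: [482.8, -461.6, -14.7]
ee_rot: [150.1, 90.0, 139.9]
force: [-0.6, 0.3, 0.4]
gripper_width: 91.0
t 25.97 pos [ 482.8 -461.6  -14.7] jaw 79.8 w 91.0 F [-0.6  0.3  0.4] q1,q6 [ -44.7 -124.5]
world d [ 0.2  0.6 -6.3] offset [6.3 0.6 0.1]
rot [-0.06 -0.01 -0.01]
```

View pics/s16.png

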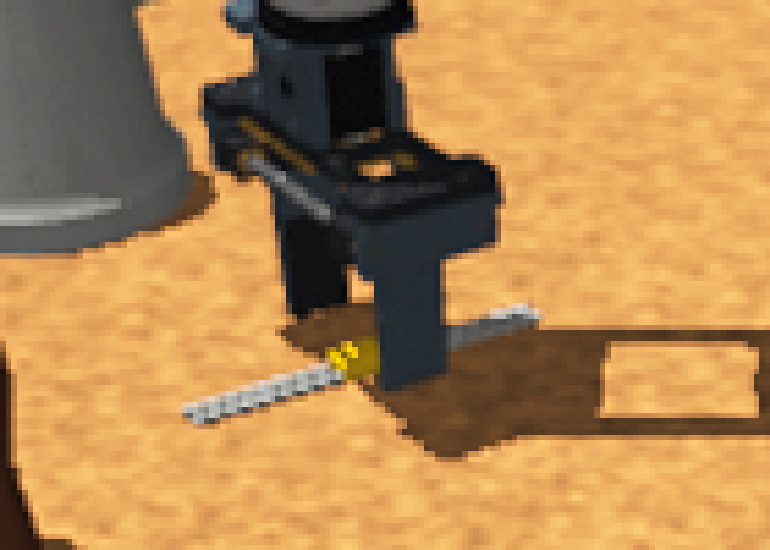

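```bash
python3 -m handwheel '{"gripper":[0,0,0],"offset":[[2,0.6,0],[4,0.6,0],[4,0.6,0]],"rot":[[0,0,0],[0,0,0],[0,0,0]]}'
python3 -m handwheel '{"gripper":[0,0,0],"offset":[[1,0,0],[2,0,0],[2,0,0]],"rot":[[0,0,0],[0,0,0],[0,0,0]]}'
python3 - <<'E'
from h import *
go(483,-461,-21,jaw=79.9)
s=grab_frame('scene');cv2.imwrite('pics/s17.png',cv2.resize(s[140:210,150:250],None,fx=8,fy=8,interpolation=cv2.INTER_NEAREST)[:,:,::-1])
E
```

```text
time_s: 26.27
ee_pos: [482.8, -461.7, -18.0]
ee_rot: [-35.5, 89.9, -45.7]
force: [-0.3, -0.3, 0.2]
gripper_width: 91.1
time_s: 26.52
ee_pos: [482.5, -461.5, -20.6]
ee_rot: [-55.5, 90.0, -65.7]
force: [-0.4, -0.3, 0.5]
gripper_width: 91.1
t 26.52 pos [ 482.5 -461.5  -20.6] jaw 79.8 w 91.1 F [-0.4 -0.3  0.5] q1,q6 [ -44.7 -124.5]
world d [ 0.5  0.5 -0.4] offset [0.4 0.6 0.4]
rot [-0.11  0.    0.  ]
```

View pics/s17.png

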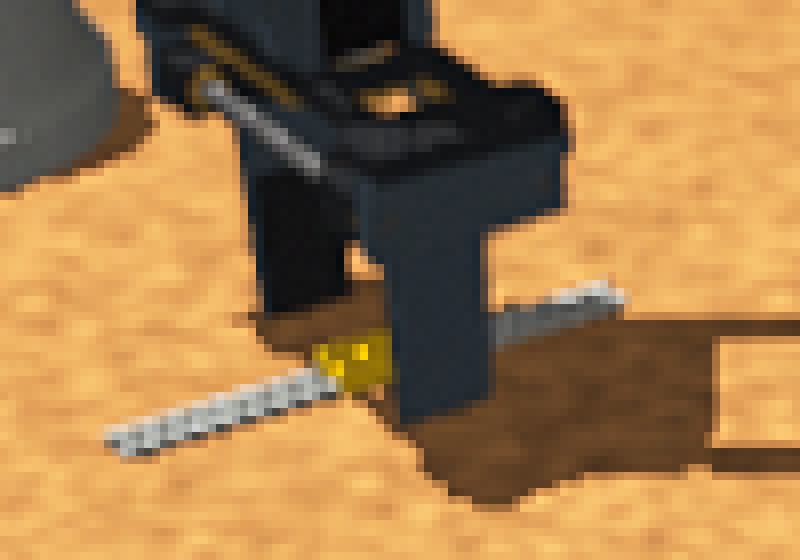

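```bash
python3 -m handwheel '{"gripper":[0,0.3,0.5,0.5,0.5],"offset":[[1.5,0.6,0.3],[1.5,0.6,0.3],[1.5,0.6,0.3],[1.5,0.6,0.3],[1.5,0.6,0.3]],"rot":[[0,0,0],[0,0,0],[0,0,0],[0,0,0],[0,0,0]]}' 15
python3 -m handwheel '{"gripper":[0.7,0.7,0.9,0.9,0.9],"offset":[[0,0,0],[0,0,0],[0,0,0],[0,0,0],[0,0,0]],"rot":[[0,0,0],[0,0,0],[0,0,0],[0,0,0],[0,0,0]]}' 15
python3 -m handwheel '{"gripper":[0.9,0.9,0.9,0.9],"offset":[[0,0,0],[0,0,0],[0,0,0],[0,0,0]],"rot":[[0,0,0],[0,0,0],[0,0,0],[0,0,0]]}' 20
python3 - <<'E'
from h import *
go(483,-461,-21,jaw=79.9)
E
```

```text
time_s: 26.98
ee_pos: [483.0, -461.0, -22.0]
ee_rot: [-55.1, 90.0, -65.3]
force: [0.6, 0.5, 0.3]
gripper_width: 67.3
time_s: 27.4
ee_pos: [483.0, -461.0, -22.0]
ee_rot: [-73.1, 90.0, -83.3]
force: [0.7, 0.4, 0.7]
gripper_width: 33.9
time_s: 27.73
ee_pos: [483.0, -460.9, -22.0]
ee_rot: [41.6, 90.0, 31.4]
force: [-0.0, -0.1, 0.6]
gripper_width: 19.9
t 27.73 pos [ 483.  -460.9  -22. ] jaw 79.8 w 19.9 F [-0.  -0.1  0.6] q1,q6 [ -44.7 -124.5]
world d [ 0.  -0.1  1. ] offset [-1. -0.  0.]
rot [-0.1  0.  -0. ]
```

```bash
python3 -m handwheel '{"gripper":[0.9,0.9,0.9,0.9,0.9],"offset":[[-4,0,0],[-12,0,0],[-25,0,0],[-45,0,0],[-70,0,0]],"rot":[[0,0,0],[0,0,0],[0,0,0],[0,0,0],[0,0,0]]}' 25
python3 -m handwheel '{"gripper":[0.9,0.9,0.9,0.9],"offset":[[-25,0,0],[-45,0,0],[-50,0,0],[-50,0,0]],"rot":[[0,0,0],[0,0,0],[0,0,0],[0,0,0]]}'
python3 - <<'E'
from h import *
go(444.8,341.6,98,jaw=80)
s=grab_frame('scene');cv2.imwrite('pics/s18.png',cv2.resize(s[90:210,130:270],None,fx=5,fy=5,interpolation=cv2.INTER_NEAREST)[:,:,::-1])
E
```

```text
time_s: 28.15
ee_pos: [482.2, -460.2, 47.9]
ee_rot: [146.6, 89.8, 136.4]
force: [0.7, -0.4, -0.9]
gripper_width: 19.4
time_s: 28.48
ee_pos: [483.9, -461.9, 100.5]
ee_rot: [-35.4, 89.7, -45.6]
force: [-0.3, 0.4, -1.5]
gripper_width: 19.9
t 28.48 pos [ 483.9 -461.9  100.5] jaw 79.8 w 19.9 F [-0.3  0.4 -1.5] q1,q6 [ -44.7 -124.5]
world d [-39.1 803.5  -2.5] offset [-4.000e-01  7.839e+02 -1.807e+02]
rot [-0.2   0.22  0.16]
```

View pics/s18.png

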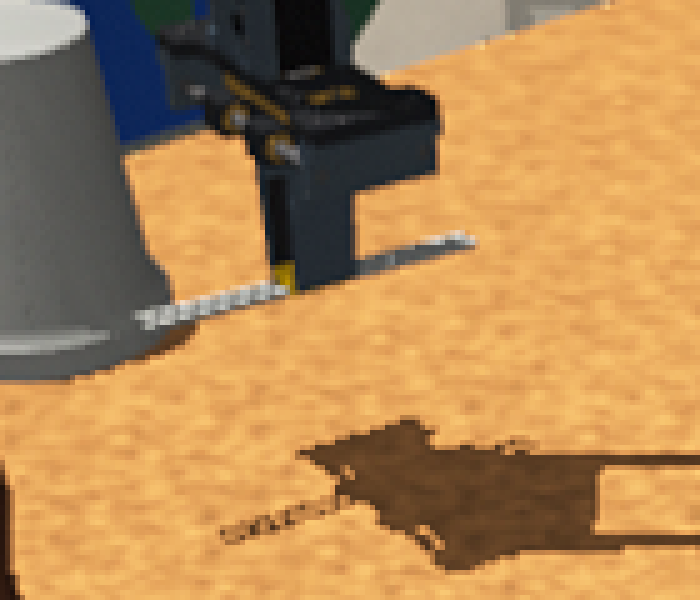

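```bash
python3 -m handwheel '{"gripper":[0.9,0.9,0.9,0.9,0.9],"offset":[[0,15,-3],[0,40,-9],[0,70,-16],[0,102,-23],[0,134,-31]],"rot":[[0,0,0],[0,0,0],[0,0,0],[0,0,0],[0,0,0]]}'
python3 -m handwheel '{"gripper":[0.9,0.9,0.9,0.9,0.9],"offset":[[0,32,-7.4],[0,64,-14.8],[0,96,-22.2],[0,128,-29.6],[0,160,-37]],"rot":[[0,0,0],[0,0,0],[0,0,0],[0,0,0],[0,0,0]]}'
python3 -m handwheel '{"gripper":[0.9,0.9,0.9,0.9,0.9],"offset":[[0,32,-7.4],[0,64,-14.8],[0,96,-22.2],[0,128,-29.6],[0,160,-37]],"rot":[[0,0,0],[0,0,0],[0,0,0],[0,0,0],[0,0,0]]}'
python3 -m handwheel '{"gripper":[0.9,0.9,0.9,0.9,0.9],"offset":[[0,32,-7.4],[0,64,-14.8],[0,96,-22.2],[0,128,-29.6],[0,160,-37]],"rot":[[0,0,0],[0,0,0],[0,0,0],[0,0,0],[0,0,0]]}'
python3 - <<'E'
from h import *
go(444.8,341.6,98,jaw=80)
E
```

```text
time_s: 28.95
ee_pos: [474.8, -321.6, 95.7]
ee_rot: [153.3, 89.8, 143.1]
force: [0.1, 0.4, -0.5]
gripper_width: 19.6
time_s: 29.37
ee_pos: [466.3, -157.6, 96.2]
ee_rot: [169.9, 89.8, 159.7]
force: [-0.1, -0.4, 0.0]
gripper_width: 20.0
time_s: 29.78
ee_pos: [458.2, 6.0, 96.4]
ee_rot: [-169.1, 89.8, -179.3]
force: [0.9, 0.1, 0.1]
gripper_width: 19.5
time_s: 30.2
ee_pos: [450.2, 169.6, 96.3]
ee_rot: [-147.7, 89.8, -157.9]
force: [0.6, -0.3, 0.5]
gripper_width: 20.0
t 30.2 pos [450.2 169.6  96.3] jaw 79.8 w 20.0 F [ 0.6 -0.3  0.5] q1,q6 [ 19.3 -60.5]
world d [ -5.4 172.    1.7] offset [ -1.9 168.3 -35.8]
rot [-0.19 -0.17  0.11]
```

```bash
python3 -m handwheel '{"gripper":[0.9,0.9,0.9,0.9,0.9],"offset":[[0,34,-7],[0,70,-15],[0,106,-23],[0,140,-30],[0,160,-34]],"rot":[[-0.2,0,0],[-0.2,0,0],[-0.2,0,0],[-0.2,0,0],[-0.2,0,0]]}'
python3 -m handwheel '{"gripper":[0.9,0.9,0.9,0.9],"offset":[[0,5,-1],[0,5,-1],[0,5,-1],[0,5,-1]],"rot":[[0,0,0],[0,0,0],[0,0,0],[0,0,0]]}'
python3 - <<'E'
from h import *
go(444.8,341.6,-17,jaw=80)
s=grab_frame('scene');cv2.imwrite('pics/s19.png',cv2.resize(s[200:370,370:540],None,fx=3.5,fy=3.5,interpolation=cv2.INTER_NEAREST)[:,:,::-1])
E
```

```text
time_s: 30.62
ee_pos: [445.5, 334.8, 96.0]
ee_rot: [-154.3, 89.9, -164.2]
force: [0.4, -0.6, -1.2]
gripper_width: 19.5
time_s: 30.95
ee_pos: [446.2, 335.3, 97.2]
ee_rot: [-120.7, 89.9, -130.8]
force: [-0.5, -0.7, -0.3]
gripper_width: 19.8
t 30.95 pos [446.2 335.3  97.2] jaw 79.9 w 19.8 F [-0.5 -0.7 -0.3] q1,q6 [ 35.8 -44.2]
world d [  -1.4    6.3 -114.2] offset [114.2   6.2  -2.3]
rot [-0.06 -0.07  0.12]
```

View pics/s19.png

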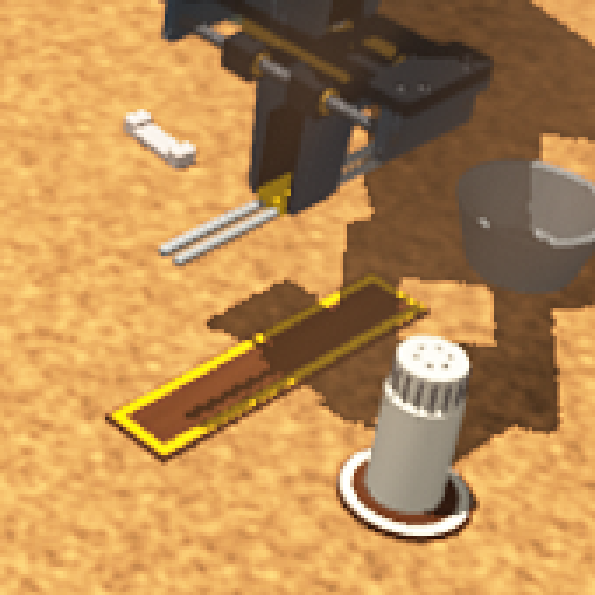

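```bash
python3 -m handwheel '{"gripper":[0.9,0.9,0.9,0.9,0.9],"offset":[[15,6.2,-2.3],[38,6.2,-2.3],[62,6.2,-2.3],[86,6.2,-2.3],[100,6.2,-2.3]],"rot":[[0,0,0],[0,0,0],[0,0,0],[0,0,0],[0,0,0]]}'
python3 -m handwheel '{"gripper":[0.9,0.9,0.9,0.9],"offset":[[4,0,0],[7,0,0],[7,0,0],[7,0,0]],"rot":[[0,0,0],[0,0,0],[0,0,0],[0,0,0]]}'
python3 - <<'E'
from h import *
go(444.8,341.6,-17.7,jaw=80)
E
```

```text
time_s: 31.42
ee_pos: [444.5, 341.2, -4.2]
ee_rot: [-129.2, 89.8, -139.3]
force: [-0.9, -0.2, -0.2]
gripper_width: 19.9
time_s: 31.75
ee_pos: [446.3, 343.6, -8.0]
ee_rot: [42.5, 89.9, 32.5]
force: [-0.1, -0.1, -0.9]
gripper_width: 19.7
t 31.75 pos [446.3 343.6  -8. ] jaw 80.0 w 19.7 F [-0.1 -0.1 -0.9] q1,q6 [ 36.4 -43.5]
world d [-1.5 -2.  -9.7] offset [ 9.7 -2.3 -1.2]
rot [-0.03  0.08 -0.07]
```

```bash
python3 -m handwheel '{"gripper":[0.9,0.9,0.9,0.9,0.9],"offset":[[3,-2.3,-1.2],[5.5,-2.3,-1.2],[7.5,-2.3,-1.2],[8,-2.3,-1.2],[8,-2.3,-1.2]],"rot":[[0,0,0],[0,0,0],[0,0,0],[0,0,0],[0,0,0]]}'
python3 - <<'E'
from h import *
go(444.8,341.6,-17.7,jaw=80)
s=grab_frame('scene');cv2.imwrite('pics/s20.png',cv2.resize(s[240:370,370:540],None,fx=4.5,fy=4.5,interpolation=cv2.INTER_NEAREST)[:,:,::-1])
E
```

```text
time_s: 32.17
ee_pos: [443.8, 341.4, -17.2]
ee_rot: [-112.6, 90.0, -122.6]
force: [-0.5, -1.1, -0.4]
gripper_width: 20.0
t 32.17 pos [443.8 341.4 -17.2] jaw 80.0 w 20.0 F [-0.5 -1.1 -0.4] q1,q6 [ 36.4 -43.6]
world d [ 1.   0.2 -0.5] offset [0.5 0.3 1. ]
rot [ 0.01 -0.01  0.01]
```

View pics/s20.png

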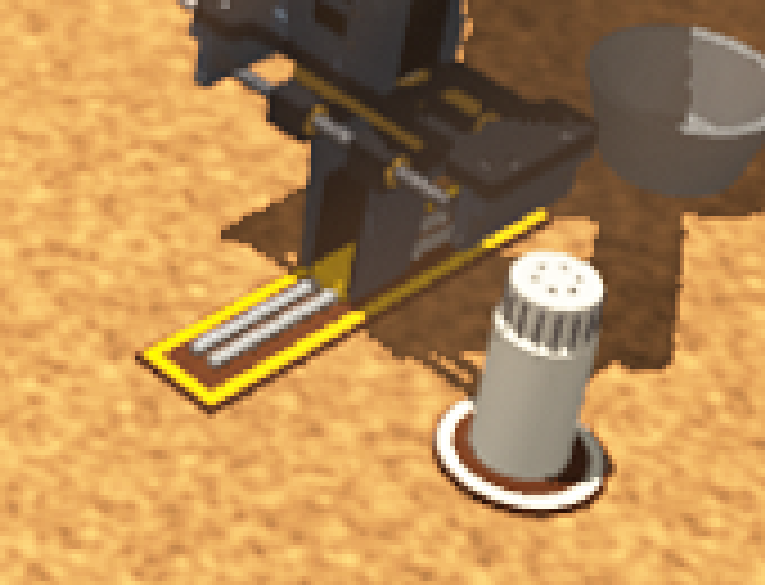

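```bash
python3 -m handwheel '{"gripper":[0.9,0.9,0.9,0.9],"offset":[[0.2,0.3,0.8],[0.6,0.3,0.8],[0.9,0.3,0.8],[0.9,0.3,0.8]],"rot":[[0,0,0],[0,0,0],[0,0,0],[0,0,0]]}'
python3 -m handwheel '{"gripper":[0.75,0.72,0.68,0.64,0.6],"offset":[[0,0,0],[0,0,0],[0,0,0],[0,0,0],[0,0,0]],"rot":[[0,0,0],[0,0,0],[0,0,0],[0,0,0],[0,0,0]]}'
python3 -m handwheel '{"gripper":[0.6,0.6,0.5,0.4,0.3],"offset":[[-10,0,0],[-30,0,0],[-60,0,0],[-95,0,0],[-130,0,0]],"rot":[[0,0,0],[0,0,0],[0,0,0],[0,0,0],[0,0,0]]}'
python3 - <<'E'
from h import *
go(350,0,120)
E
```

```text
time_s: 32.55
ee_pos: [444.8, 341.7, -18.0]
ee_rot: [-58.9, 90.0, -68.9]
force: [0.6, 0.5, -0.0]
gripper_width: 19.6
time_s: 32.97
ee_pos: [444.7, 341.6, -18.0]
ee_rot: [-20.8, 90.0, -30.8]
force: [0.9, 0.4, 0.0]
gripper_width: 35.4
time_s: 33.38
ee_pos: [444.3, 341.3, 113.9]
ee_rot: [-127.2, 90.0, -137.2]
force: [0.1, 0.5, -1.1]
gripper_width: 53.6
t 33.38 pos [444.3 341.3 113.9] jaw 80.0 w 53.6 F [ 0.1  0.5 -1.1] q1,q6 [ 36.4 -43.6]
world d [ -94.3 -341.3    6.1] offset [  -5.9 -352.5  -33.6]
rot [-0.   -0.03  0.03]
```

```bash
python3 -m handwheel '{"gripper":[0,0,0,0,0],"offset":[[-10,-30,0],[-20,-65,0],[-30,-100,0],[-30,-135,0],[-30,-170,0]],"rot":[[0,0,0],[0,0,0],[0,0,0],[0,0,0],[0,0,0]]}'
python3 -m handwheel '{"gripper":[0,0,0,0,0],"offset":[[0,-35,0],[0,-70,0],[0,-105,0],[0,-140,0],[0,-175,0]],"rot":[[0,0,0],[0,0,0],[0,0,0],[0,0,0],[0,0,0]]}'
python3 -m handwheel '{"gripper":[0,0,0,0,0],"offset":[[0,-35,0],[0,-70,0],[0,-105,0],[0,-140,0],[0,-175,0]],"rot":[[0,0,0],[0,0,0],[0,0,0],[0,0,0],[0,0,0]]}'
python3 -m handwheel '{"gripper":[0,0,0,0,0],"offset":[[0,-35,0],[0,-70,0],[0,-105,0],[0,-140,0],[0,-160,0]],"rot":[[0,0,0],[0,0,0],[0,0,0],[0,0,0],[0,0,0]]}'
python3 -m handwheel '{"gripper":[0,0,0],"offset":[[0,0,0],[0,0,0],[0,0,0]],"rot":[[0,0,0],[0,0,0],[0,0,0]]}'
python3 - <<'E'
from h import *
t=grab_frame('top');s=grab_frame('scene');cv2.imwrite('pics/tf.png',t[:,:,::-1]);cv2.imwrite('pics/sf.png',s[:,:,::-1])
cv2.imwrite('pics/tfc.png',cv2.resize(t[200:360,70:310],None,fx=3.3,fy=3.3)[:,:,::-1])
cv2.imwrite('pics/sfc.png',cv2.resize(s[200:370,260:520],None,fx=3,fy=3,interpolation=cv2.INTER_NEAREST)[:,:,::-1])
E
```

```text
time_s: 33.8
ee_pos: [415.1, 173.0, 143.5]
ee_rot: [25.5, 89.8, 15.5]
force: [0.9, -1.0, 0.6]
gripper_width: 86.9
time_s: 34.22
ee_pos: [384.2, 0.4, 142.9]
ee_rot: [4.0, 89.9, -6.0]
force: [0.1, -0.5, -0.4]
gripper_width: 91.2
time_s: 34.63
ee_pos: [353.8, -172.1, 143.0]
ee_rot: [-15.1, 89.9, -25.1]
force: [0.8, 1.0, -0.4]
gripper_width: 91.4
time_s: 35.05
ee_pos: [326.1, -331.5, 143.0]
ee_rot: [-55.8, 89.8, -66.0]
force: [1.3, 0.4, 0.9]
gripper_width: 91.1
time_s: 35.3
ee_pos: [326.5, -327.1, 142.3]
ee_rot: [106.0, 90.0, 96.0]
force: [0.2, 0.1, -0.7]
gripper_width: 91.1
```

View pics/tfc.png

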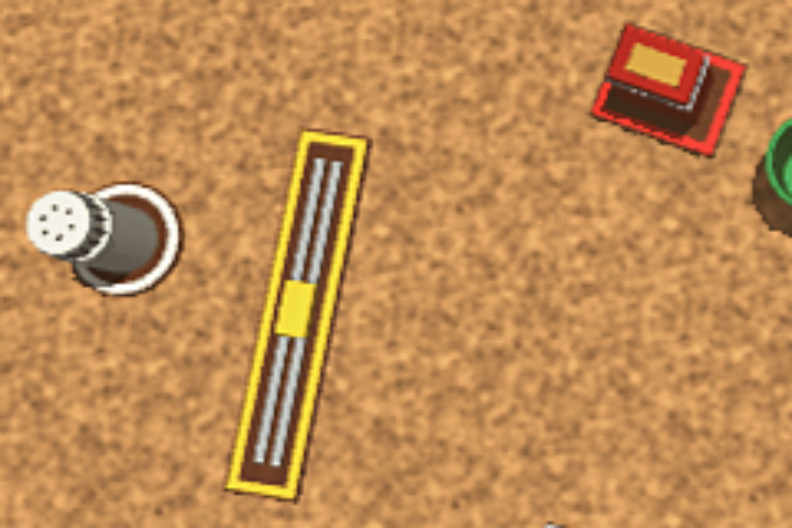

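View pics/sfc.png

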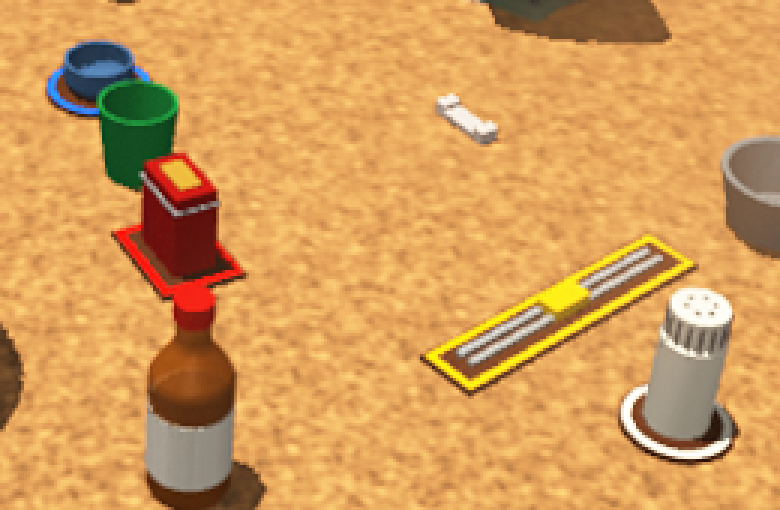

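Run:
```python
from h import *
np.set_printoptions(precision=1,suppress=True)
t=cv2.imread('pics/tf.png')[:,:,::-1].copy();s=cv2.imread('pics/sf.png')[:,:,::-1].copy()
for n,im,box in(('top',t,(130,230,190,360)),('scene',s,(390,270,505,335))):
    h=hsv(im).astype(int)
    b=np.vstack(blobs(col(im,'yellow'),box));ymat=cv2.minAreaRect(plane(n,b,4).astype(np.float32));print(n,'ymat',ymat)
    x0,y0,x1,y1=box;k=np.zeros(im.shape[:2],bool);k[y0:y1,x0:x1]=1
    mm=np.zeros(im.shape[:2],np.uint8);cv2.fillPoly(mm,[cv2.convexHull(b.reshape(-1,1,2))],1)
    m=(h[...,1]<60)&(h[...,2]>90)&(mm>0)&k
    y,x=np.nonzero(m);P=plane(n,np.c_[x,y],9).astype(np.float32);print(n,'sticks',len(P),cv2.minAreaRect(P),P.mean(0))
    c=P.mean(0);vt=np.linalg.svd(P-c,full_matrices=False)[2];print('yaw',np.degrees(np.arctan2(vt[0][1],vt[0][0])))
# shaker
b=blobs(col(t,'white'),(70,250,102,285))[0];print('cap top',cv2.minEnclosingCircle(plane('top',b,99).astype(np.float32)))
bs=blobs(col(s,'white'),(480,290,508,311))[0];print('cap scene',cv2.minEnclosingCircle(plane('scene',bs,99).astype(np.float32)))
bw=np.vstack(blobs(col(s,'white'),(460,322,510,360)));print('ring scene',cv2.minAreaRect(plane('scene',bw,4).astype(np.float32)))
# tin
for n,im,box in(('top',t,(248,203,292,226)),('scene',s,(305,250,334,268))):
    b=blobs(col(im,'red'),box,5);
    for q in b[:2]: print(n,'tin lid',cv2.minAreaRect(plane(n,q,74).astype(np.float32)))
b=np.vstack(blobs(col(t,'red'),(240,200,305,255)));
c=blobs(col(t,'green'),(295,230,340,270))[0];print('cup',cv2.minEnclosingCircle(plane('top',c,65).astype(np.float32)))
print(state()['time_s'])
o=t[200:250,235:310];cv2.imwrite('pics/tin.png',cv2.resize(o,None,fx=10,fy=10,interpolation=cv2.INTER_NEAREST)[:,:,::-1])
```

```text
top ymat ((445.6465148925781, 341.1122131347656), (43.96880340576172, 234.96910095214844), 80.08051300048828)
top sticks 501 ((445.58319091796875, 339.7623596191406), (18.18423843383789, 199.01206970214844), 80.00357818603516) [444.4 340.1]
yaw 170.01993
scene ymat ((443.224609375, 342.57745361328125), (44.666751861572266, 237.3872833251953), 79.96876525878906)
scene sticks 299 ((445.5899353027344, 341.9926452636719), (17.752504348754883, 201.91810607910156), 80.05301666259766) [453.3 340.8]
yaw -10.019316
cap top ((494.7899169921875, 455.8941345214844), 18.77288246154785)
cap scene ((495.0169677734375, 458.6508483886719), 18.761150360107422)
ring scene ((506.7768859863281, 457.9389343261719), (71.32295227050781, 45.88404846191406), 83.0420150756836)
top tin lid ((589.2986450195312, 98.47129821777344), (53.098297119140625, 33.53105163574219), 71.20648956298828)
top tin lid ((588.9656982421875, 58.35691833496094), (15.891695022583008, 4.664731025695801), 61.58454513549805)
scene tin lid ((591.6664428710938, 101.60017395019531), (54.82074737548828, 35.941200256347656), 68.7062759399414)
scene tin lid ((619.910888671875, 101.8110580444336), (18.317394256591797, 8.424834251403809), 42.73329162597656)
cup ((525.7874755859375, 0.5827439427375793), 31.203554153442383)
35.4
```

View pics/tin.png

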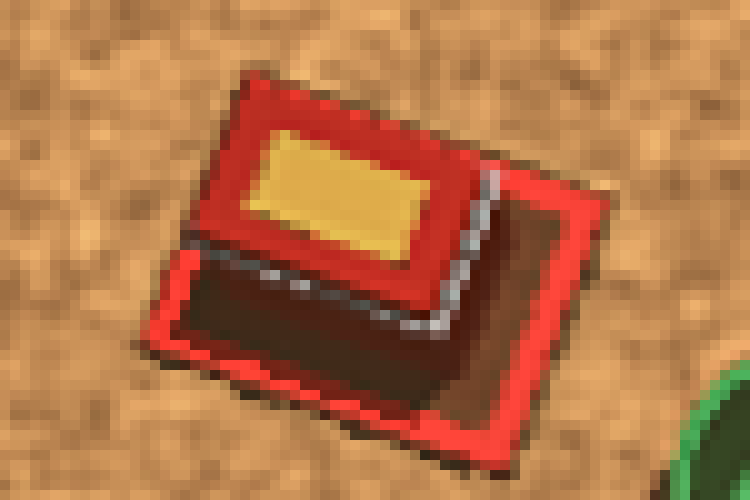

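Run:
```python
from h import *
np.set_printoptions(precision=2,suppress=True)
def lid(im,box,n,z):
    h=hsv(im).astype(int);H,S,V=h[...,0],h[...,1],h[...,2]
    k=np.zeros(H.shape,bool);x0,y0,x1,y1=box;k[y0:y1,x0:x1]=1
    br=(H>16)&(H<28)&(S>130)&(V>190)&k; br=cv2.morphologyEx(br.astype(np.uint8),cv2.MORPH_OPEN,np.ones((3,3)))
    y,x=np.nonzero(br);P=plane(n,np.c_[x,y],z);print(n,len(P),'badge',P.mean(0),cv2.minAreaRect(P.astype(np.float32)))
    rd=((H<6)|(H>174))&(S>180)&(V>120)&(V<225)&k
    m=cv2.morphologyEx((rd|(br>0)).astype(np.uint8),cv2.MORPH_OPEN,np.ones((3,3)))
    b=blobs(m,box)[0];print('lid',cv2.minAreaRect(plane(n,b,z).astype(np.float32)))
L=lambda f:cv2.imread(f)[:,:,::-1].copy()
lid(L('pics/top1.png'),(199,281,224,297),'top',70)
lid(L('pics/tf.png'),(252,206,286,233),'top',74)
lid(L('pics/scene0.png'),(386,249,416,268),'scene',70)
lid(L('pics/sf.png'),(305,250,334,268),'scene',74)
```

```text
top 130 badge [452.39 216.27] ((451.7769775390625, 216.4097442626953), (32.339378356933594, 16.150178909301758), 88.63448333740234)
lid ((449.7810363769531, 216.41343688964844), (49.64334487915039, 28.245357513427734), 88.631591796875)
top 125 badge [588.1   98.94] ((587.9323120117188, 98.97569274902344), (32.4883918762207, 16.530935287475586), 69.85574340820312)
lid ((588.7789306640625, 98.50833129882812), (53.24607849121094, 34.95866775512695), 68.66464233398438)
scene 55 badge [450.12 218.04] ((450.4259948730469, 217.82498168945312), (31.10439682006836, 15.73635196685791), 88.44247436523438)
lid ((457.85723876953125, 219.7158966064453), (33.51335906982422, 53.51462936401367), 6.872517108917236)
scene 81 badge [583.47 103.3 ] ((581.1239013671875, 107.30419158935547), (30.350757598876953, 38.98979568481445), 42.17789077758789)
lid ((591.2501220703125, 104.216796875), (47.93721389770508, 33.45684814453125), 69.3511734008789)
```

Run:
```python
from h import *
print(job_done(), state()['time_s'])
```

```text
the job is handed in; nothing more can be done
the job is handed in; nothing more can be done
```

The sauce dish, shaker, tin and chopsticks are each standing or lying on their own mat, inside the outline. I placed them in the order you listed. Everything is released, and the arm was about 150 mm above the counter and clear of everything when I handed in at about 35 s of the 128 s.

| Piece | Last check against its mat |
|---|---|
| Dish | within about 0.5 mm of the ring centre |
| Tin | about 1 mm off centre, angle within 0.1° (top camera) |
| Chopsticks | about 1 mm off sideways and under 2.5 mm lengthwise, angle within 0.1° |
| Shaker | about 2 mm off centre, with 8 mm of gap to the ring |
| Teacup | not moved: the same position in the top camera before and after |

- **Failed first grasp:** the fingers first closed in the air above the dish and touched nothing. In the pictures, the fingertips sat about 25 mm higher than the reported tool position. After that I set heights from the pictures and the force readings, so each piece was lowered into place and not dropped.
- **Camera disagreement:** the two cameras differ by 1–3 mm on the shaker and the lengthwise position of the chopsticks. The scene camera's readings of the shaker ring and tin lid were partly blocked or mixed with other colours, so the tin relies on the top camera. I left the shaker where it was, since 2 mm is about the calibration error.

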